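# Build up the vacuum filter on the side-arm flask

## Task

Set up the vacuum filter on the side-arm filter flask, one part at a time from the bottom up: the large rubber sleeve in the flask's neck, the small rubber sleeve in the large one, the filter base with its stem down through the small sleeve, and last the funnel cup, flange down, on the filter base. Lower each part gently until it touches and let it rest loosely and upright under its own weight: do not press any part down or drop it, or the tapered sleeves wedge. Leave the plain conical flask, the culture dish and the stain bottle where they are, and let go of everything at the end.

Things in the scene. Friction and masses are not known exactly. Their poses are not given: they have to be found in the camera images.
- filter_flask: The target: clear glass side-arm flask, body 86 mm wide, fixed in a round grey foot 120 mm wide, 18 mm high. Origin: centre of the foot's underside; z up the neck axis. Open rim 140 mm above the origin, 50 mm wide; neck bore 36 mm at the rim, narrowing to 31 mm 16 mm down (same taper as the sleeves). The hose barb (side arm) points along its +x, at 92 mm height, to 72 mm from the axis.
- conical_flask: A loose plain glass conical flask, 86 mm wide, 140 mm high, same neck but without side arm or foot. Not wanted: leave it standing where it is. Origin: centre of its underside.
- large_sleeve: Large black rubber tapered sleeve, 48 mm high, open at both ends, standing narrow end down. Origin: centre of its underside; z up along its axis. Outside 29 mm at the bottom, 1 mm wider per 3 mm of height; the top 12 mm are a straight collar 56 mm wide, to grip. Bore 19 mm (bottom) to 35 mm (top). 90 g. In the flask's neck its underside rests about 21 mm below the rim.
- small_sleeve: Small black rubber tapered sleeve, 48 mm high, open at both ends, standing narrow end down. Origin: centre of its underside; z up along its axis. Outside 26 mm at the bottom, 1 mm wider per 3 mm of height; the top 12 mm are a straight collar 42 mm wide, to grip. Bore 16 mm (bottom) to 32 mm (top). 50 g. In the large sleeve it rests about 21 mm higher than that one.
- filter_base: Stainless filter base: round plate 60 mm wide, 14 mm thick, on it a grey support disc 37 mm wide, 5 mm high; below it a hub 24 mm wide narrowing to a 12 mm stem ending 50 mm below the plate. Origin: centre of the plate's underside; z up. Starts stem down in a hole of the tube rack, plate resting on the rack's top. 160 g. In place, its plate rests flat on the small sleeve's top.
- funnel_cup: Stainless funnel cup: straight tube open at both ends, 88 mm high, 54 mm outside, 48 mm inside, with a flange 60 mm wide round its lowest 7 mm. Origin: centre of its underside (flange end); z up. Stands flange down. 180 g. In place it stands round the 37 mm support disc, flange flat on the plate (its origin 14 mm above the filter base's).
- tube_rack: Blue plastic tube rack, 190 mm along its x, 105 mm along its y, top at 75 mm; fixed. Origin: centre of its underside. Four empty 30 mm holes in its -x half (one holds the filter base), four tubes with white caps, 121 mm high, in its +x half.
- culture_dish: Small round clear culture dish with red medium, 41 mm wide, 14 mm high, loose. Leave it. Origin: centre of its underside.
- stain_bottle: Small amber bottle with black cap, 32 mm wide, 62 mm high, loose. Leave it. Origin: centre of its underside.
Things that resemble listed ones, but are neither listed nor needed, are in the scene too. What is shaped like the small_sleeve but red is not meant. What is shaped like the large_sleeve but turquoise is not meant.

How it is judged:
By the outcome, as a careful person would: the job done as asked, in the order asked, and still so for the second after the job is handed in, with the robot touching nothing.
It also fails if it takes over 106 s, if anything falls off the work surface, if the arm or the gripper's body presses on something with over 40 N, if the wrist force passes 120 N, or if a joint passes its speed limit or range.

## Robot

A 7-joint arm with a two-finger parallel gripper is mounted at the origin on the work surface. World frame = base frame: x ahead of the robot, y to its left, z up, the work surface at z = 0. Lengths are in m, angles in rad, forces in N, time in s.
With the tool pointing down it reaches from about 0.425 to 0.875 m from the base axis. Payload 8.4 kg.
Tool frame: the origin (TCP) lies at the centre of the arm's flange, where the gripper is bolted on; the fingertips stand 173 mm ahead of it and the grasp point (between the pads) lies 155 mm ahead of it; z points along the fingers, x is the direction in which the jaws open and shut, and the axes are right-handed (so a half turn about z gives the same grasp; the last joint's range is limited). The gripper opens to 85 mm and grips with 20 to 120 N. Pads are 22 mm wide; open, the fingers measure 114 mm over their backs; the gripper's body (76 mm by 85 mm) begins 54 mm behind the grasp point. The pads swing forward as they close: fully open they stand 13 mm farther back than shut.
Start: joints at [1.179, 0.333, 0.04, 1.465, -0.013, 1.343, -0.059], TCP at [0.188, -0.622, 0.405] pointing down, gripper open.
Joint ranges: [-2.58, 2.58], [-0.38, 2.09], [-1.3, 1.39], [0.25, 2.4], [-1.5, 4.64], [0.08, 2.09], [-2.65, 2.65]. Speed limits (rad/s): [2.22, 2.22, 2.79, 2.79, 3.14, 3.14, 3.14].

## Interface

Orientations are given as a unit quaternion [x, y, z, w].
In Python, from plant import ctrl gives the robot as it stands.
- The arm moves only by the shell command python3 -m inch 'ROWS'. ROWS is JSON, a list of rows, each an object with "delta_pos": the shift along the world's x, y, z in m, a list of three; "twist": the turn, a rotation vector about the world's x, y, z in degrees, a list of three; "fingers": the finger opening in m, from 0 to 0.0854. In form: [{"delta_pos": [dx, dy, dz], "twist": [rx, ry, rz], "fingers": fingers}, ...]. A call has exactly 5 rows; each row shifts and turns the pose as measured when the row begins; what a row does not reach is not made up. A row lasts 1/8 s, in which the tool goes at most 62.5 mm and 10.7 degrees, less where a joint would pass 70% of its speed; a pose out of reach is approached as far as the arm can. A call with a gripper value outside its range is refused whole. The fingers move at their own pace and stop on an object; the grip force is fixed at half the most. Time passes only in rows, so rows that do not move let the fingers close, or fill a call up. It gives the time, the measured TCP pose, the force and the opening at its end, in the units of the state.
- ctrl.observe(): the state, without advancing time (a new reading comes with each control period).
- ctrl.snapshot(name): name is "scene" or "top" or "wrist"; returns a dict with "img" (384x512x3 uint8, blue, green, red), "vertical_fov" (degrees; the focal length in pixels is half the picture's height over the tangent of half this angle, whatever the lens; pixels are square), "cx", "cy" (the principal point, pixels), "R" (3x3) and "t" (3): a world point X has camera coordinates R X + t. Camera axes: x right, y down, z forward; pixel columns grow to the right and rows downward; lengths in m; the calibration is good to about 2 mm. A picture is of the moment at which its call begins. There is no depth.
- ctrl.sign_off(): hands the job in, once; it reports no verdict.
The state is a dict: "clock": time; "joint_pos": joint angles; "qd": joint speeds; "effort": joint torques, N m; "eef_pos": TCP position; "ee_rot": TCP orientation; "ft_force": force on the tool from outside, world axes, zero at the start; "ft_torque": the same for the moment, N m; "opening": finger opening in m.
Only numpy, scipy, OpenCV 4.12 (cv2) and the standard library are available. Lean on these libraries where they do the work, as an engineer would, in place of code of your own. Each camera call takes 0.05 s, during which the arm holds its last target. There are 200 camera calls.

## Working session

There is one attempt and no reset: what is moved stays moved. The work goes in short steps, Python scripts to look and compute and a shell command to move; the robot and the scene stay as the last step left them, time stands still between calls to the robot, and variables do not carry over. Pictures are saved under pics/ and viewed, about 12 in all and at most 16, crops included, and the job is handed in when it is done.

```bash
ls; mkdir -p pics
cat > h.py <<'E'
import numpy as np, cv2
from plant import ctrl
def snap(n,fn=None):
    s=ctrl.snapshot(n)
    if fn: cv2.imwrite('pics/'+fn,s['img'])
    s['f']=s['img'].shape[0]/2/np.tan(np.radians(s['vertical_fov']/2)); s['R']=np.array(s['R']); s['t']=np.array(s['t'])
    return s
def ray(s,u,v):
    d=s['R'].T@np.array([(u-s['cx'])/s['f'],(v-s['cy'])/s['f'],1.]); return -s['R'].T@s['t'],d
def onz(s,u,v,z):
    o,d=ray(s,u,v); return (o+d*(z-o[2])/d[2]).round(4)
def proj(s,X):
    c=s['R']@np.array(X)+s['t']; return (c[:2]/c[2]*s['f']+[s['cx'],s['cy']]).round(1)
E
python3 - <<'E'
from h import *
import pickle
a=snap('scene');b=snap('top')
pickle.dump((a,b),open('s0.pkl','wb'))
for s in(a,b): print(s['f'],s['cx'],s['cy'],(-s['R'].T@s['t']).round(3),s['R'].round(2).tolist())
cv2.imwrite('pics/a.png',cv2.resize(a['img'],(800,600)));cv2.imwrite('pics/b.png',cv2.resize(b['img'],(800,600)))
print(ctrl.observe())
E
```

```text
pics
496.3678981449041 259.1020936575478 196.76050891081914 [1.082 0.413 0.938] [[-0.65, 0.76, 0.02], [0.58, 0.51, -0.64], [-0.49, -0.4, -0.77]]
421.25250224165467 254.77009571733902 193.38570956959114 [ 0.259 -0.006  1.282] [[-0.11, -0.99, -0.0], [-0.97, 0.11, -0.2], [0.2, -0.02, -0.98]]
{'clock': 0.1, 'joint_pos': array([ 1.17877585,  0.33384781,  0.03987175,  1.46616141, -0.01339611,
        1.34338621, -0.05854864]), 'qd': array([ 0.00026961, -0.00121327, -0.00093143, -0.002113  ,  0.00086233,
        0.00052203, -0.00089212]), 'effort': array([ 5.83676185e-03, -6.60008883e+01,  1.37144152e+00, -4.06470287e+01,
        1.72632909e-02,  8.90772964e-03,  7.53115842e-05]), 'eef_pos': array([ 0.18756839, -0.62217314,  0.40391562]), 'ee_rot': array([ 8.02681141e-01, -5.96407910e-01, -6.46824449e-04, -4.14892332e-04]), 'ft_force': array([-0.14583445, -0.92565075, -0.47561979]), 'ft_torque': array([ 0.03559011, -0.02793465,  0.04527768]), 'opening': 0.08530255132615369}
```

View pics/a.png

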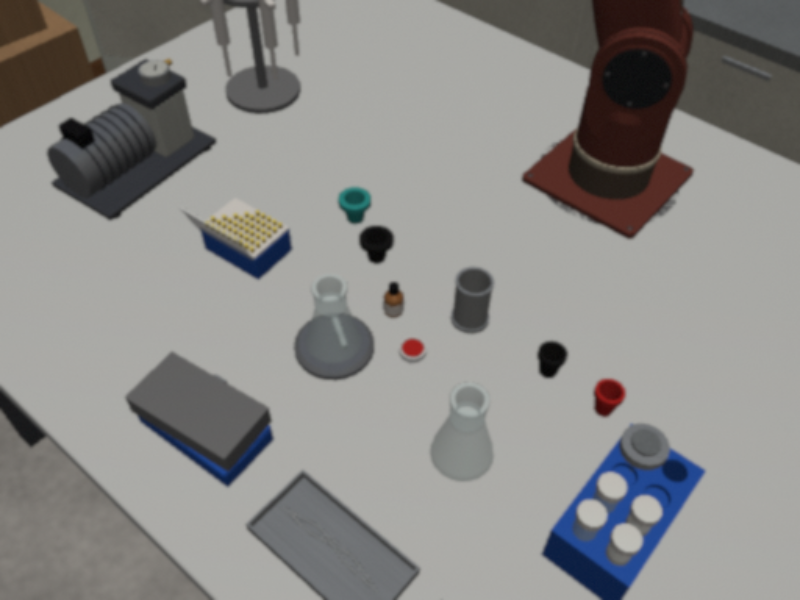

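View pics/b.png

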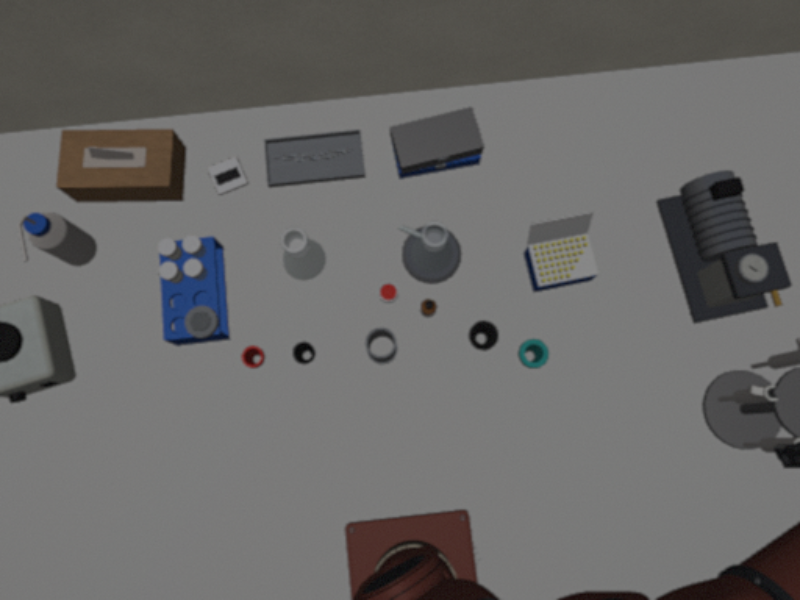

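The picture shows these candidates (800x600 scene pixels):
- **Large sleeve:** black, (376,243). The turquoise one at (354,203) is a decoy.
- **Small sleeve:** black, (551,358). The red one at (608,396) is a decoy.
- **Target flask:** round foot and side arm, (334,325). The plain flask is at (465,430).
- **Cup:** (472,300).
- **Filter base:** in the rack at (645,445).

Run:
```python
from h import *
import pickle
a,b=pickle.load(open('s0.pkl','rb'))
P={'large':((376,238),(483,335),.048),'small':((552,352),(304,352),.048),'rim':((330,288),(433,236),.14),'cup':((475,278),(381,344),.088),'base':((646,441),(201,320),.094),'foot':((334,343),(431,254),.009),'crim':((469,397),(295,240),.14),'bottle':((394,288),(429,307),.062),'dish':((413,348),(388,292),.014),'turq':((354,198),(534,352),.048),'red':((609,391),(253,356),.048)}
for n,(p,q,z) in P.items():
    p=np.array(p)/1.5625;q=np.array(q)/1.5625
    o1,d1=ray(a,*p);o2,d2=ray(b,*q)
    k=np.linalg.lstsq(np.c_[d1,-d2],o2-o1,rcond=None)[0]
    X1=o1+k[0]*d1;X2=o2+k[1]*d2
    print(n,onz(a,*p,z)[:2],onz(b,*q,z)[:2],'tri',((X1+X2)/2).round(3),'gap',np.linalg.norm(X1-X2).round(4))
# black collar contour
for nm,s in(('a',a),('b',b)):
    g=s['img'].max(2); m=((g<45)*255).astype('uint8')
    for c in cv2.findContours(m,cv2.RETR_EXTERNAL,cv2.CHAIN_APPROX_NONE)[0]:
        if 60<cv2.contourArea(c)<1200: print(nm,cv2.boundingRect(c),cv2.contourArea(c))
i=a['img'][100:260,190:420]; cv2.imwrite('pics/c.png',cv2.resize(i,None,fx=3.4,fy=3.4,interpolation=cv2.INTER_CUBIC))
```

```text
large [ 0.4346 -0.1791] [ 0.4305 -0.1838] tri [ 0.431 -0.184  0.042] gap 0.0018
small [0.4375 0.1603] [0.4352 0.156 ] tri [0.435 0.158 0.044] gap 0.0029
rim [ 0.6137 -0.1012] [ 0.6069 -0.105 ] tri [ 0.609 -0.106  0.133] gap 0.0003
cup [0.4285 0.0112] [0.4288 0.0096] tri [0.428 0.01  0.088] gap 0.0015
base [0.5084 0.3381] [0.5081 0.3331] tri [0.508 0.336 0.092] gap 0.0043
foot [ 0.611  -0.1056] [ 0.6099 -0.1079] tri [ 0.61  -0.107  0.007] gap 0.0013
crim [0.6284 0.148 ] [0.6268 0.1438] tri [0.627 0.146 0.137] gap 0.003
bottle [ 0.5048 -0.0799] [ 0.4927 -0.0875] tri [ 0.495 -0.088  0.048] gap 0.0005
dish [ 0.5432 -0.0087] [ 0.5407 -0.0139] tri [ 0.541 -0.013  0.009] gap 0.0032
turq [ 0.3891 -0.2695] [ 0.3879 -0.2749] tri [ 0.387 -0.274  0.045] gap 0.0039
red [0.4413 0.2565] [0.4381 0.2522] tri [0.438 0.254 0.043] gap 0.0026
a (144, 265, 28, 34) 126.5
a (0, 251, 28, 34) 287.5
a (345, 220, 17, 21) 242.0
a (231, 146, 20, 22) 283.5
a (364, 95, 54, 32) 731.0
a (56, 88, 43, 38) 386.0
a (39, 77, 21, 18) 219.0
a (73, 51, 45, 19) 168.0
a (379, 0, 50, 31) 856.5
b (359, 379, 56, 5) 168.0
b (495, 284, 17, 15) 163.5
b (474, 257, 27, 15) 112.5
b (188, 220, 13, 12) 63.0
b (0, 207, 14, 24) 238.5
b (301, 206, 17, 17) 210.5
b (421, 127, 28, 79) 64.0
b (431, 120, 59, 79) 622.0
b (453, 114, 22, 14) 196.5
b (257, 95, 51, 18) 112.5
b (40, 86, 78, 42) 601.5
```

View pics/c.png

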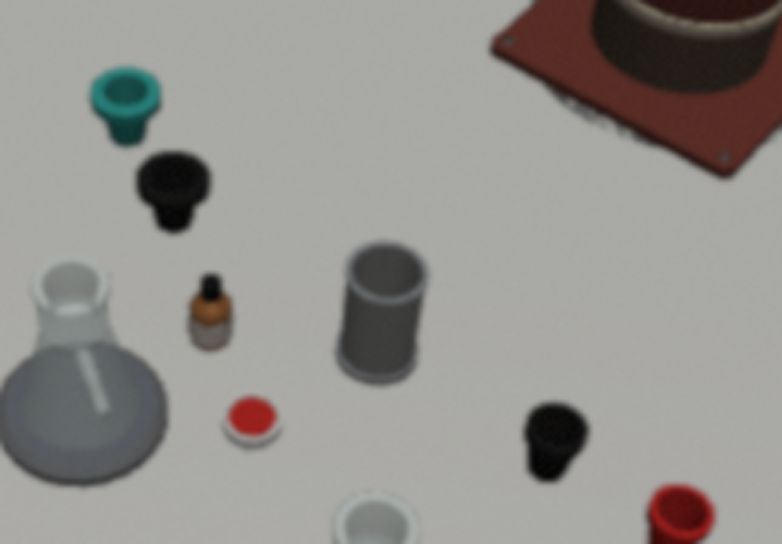

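The wide black collar at crop (174,180) is the large sleeve and the narrower one at (556,432) is the small sleeve; the turquoise and red ones are decoys. The side-arm flask on the foot is at crop (80,400). Positions are consistent between the two views, so I am moving above the large sleeve.

```bash
python3 -m inch '[{"delta_pos":[0.025,0.044,0],"twist":[0,0,0],"fingers":0.085},{"delta_pos":[0.025,0.044,0],"twist":[0,0,0],"fingers":0.085},{"delta_pos":[0.025,0.044,0],"twist":[0,0,0],"fingers":0.085},{"delta_pos":[0.025,0.044,0],"twist":[0,0,0],"fingers":0.085},{"delta_pos":[0.025,0.044,0],"twist":[0,0,0],"fingers":0.085}]'
python3 -m inch '[{"delta_pos":[0.025,0.044,0],"twist":[0,0,0],"fingers":0.085},{"delta_pos":[0.025,0.044,0],"twist":[0,0,0],"fingers":0.085},{"delta_pos":[0.025,0.044,0],"twist":[0,0,0],"fingers":0.085},{"delta_pos":[0.025,0.044,0],"twist":[0,0,0],"fingers":0.085},{"delta_pos":[0.025,0.044,0],"twist":[0,0,0],"fingers":0.085}]'
python3 - <<'E'
from h import *
s=snap('wrist','w1.png'); o=ctrl.observe(); print(o['eef_pos'],o['ee_rot'],o['joint_pos'].round(2),o['clock'])
print((-s['R'].T@s['t']).round(4),s['R'].round(3).tolist(),s['f'],s['cx'],s['cy'])
print(proj(s,[.431,-.184,.048]))
E
```

```text
clock: 0.72
eef_pos: [0.3121, -0.3978, 0.4008]
ee_rot: [0.801, -0.599, -0.003, -0.0]
ft_force: [0.5, -0.3, 0.6]
opening: 0.0849
clock: 1.35
eef_pos: [0.4394, -0.1695, 0.4]
ee_rot: [0.801, -0.599, -0.003, 0.0]
ft_force: [1.5, -0.0, -0.2]
opening: 0.0848
[ 0.44230946 -0.16291979  0.40019286] [ 0.80276759 -0.59628208 -0.00313517 -0.00143048] [ 0.66 -0.01 -0.4   1.87 -0.01  1.28 -1.01] 1.4
[ 0.5196 -0.1451  0.3676] [[0.281, -0.96, -0.005], [-0.906, -0.267, 0.327], [-0.315, -0.088, -0.945]] 338.5086908770155 258.3484250303337 192.65394165290044
[272.4 178.5]
```

View pics/w1.png

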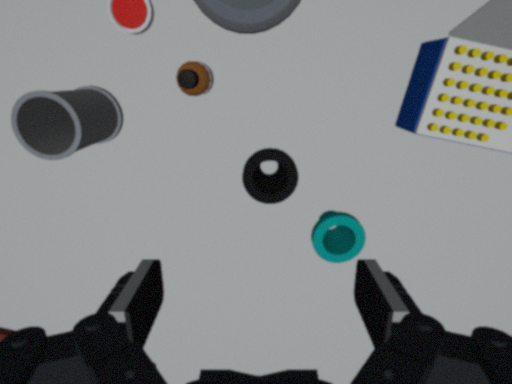

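The wrist view shows the black large sleeve at (270,176), close to the predicted (272,178). The turquoise decoy is at (338,237) and the fingers are open at the bottom.

```bash
cat >> h.py <<'E'
def blob(s,uv,z,r=45,lo=0,hi=60,k=None):
    """collar outline near uv: dark blob -> hull ellipse centre on plane z, width in mm"""
    g=cv2.GaussianBlur(s['img'],(3,3),0).max(2); m=((g>=lo)&(g<hi)).astype('uint8')*255
    u,v=map(int,uv); w=np.zeros_like(m); cv2.circle(w,(u,v),r,255,-1); m&=w
    c=max(cv2.findContours(m,cv2.RETR_EXTERNAL,cv2.CHAIN_APPROX_NONE)[0],key=cv2.contourArea)
    e=cv2.fitEllipse(cv2.convexHull(c)); p=onz(s,*e[0],z)
    D=(s['R']@p+s['t'])[2]
    print('ell',np.round(e[0],1),'axes mm',np.round(np.array(e[1])*D/s['f']*1000,1),'pos',p); return p
def go(x,y,z=None):
    o=ctrl.observe()['eef_pos']; print('delta mm',((np.array([x,y,z if z else o[2]])-o)*1000).round(1),'tcp',o.round(4),'F',ctrl.observe()['ft_force'].round(1),'open',round(ctrl.observe()['opening'],4),'t',ctrl.observe()['clock'],'jaw',ctrl.observe()['ee_rot'].round(3))
E
python3 - <<'E'
from h import *
s=snap('wrist')
p=blob(s,(270,176),.042); go(p[0],p[1],.200)
E
```

```text
ell [275.7 180.9] axes mm [53.2 53.6] pos [ 0.4315 -0.1812  0.042 ]
delta mm [  -9.6  -15.5 -200.1] tcp [ 0.4411 -0.1657  0.4001] F [ 1.1 -0.2  0.4] open 0.0846 t 1.45 jaw [ 0.803 -0.596 -0.003 -0.001]
```

```bash
python3 -m inch '[{"delta_pos":[-0.005,-0.008,-0.045],"twist":[0,0,0],"fingers":0.085},{"delta_pos":[-0.004,-0.007,-0.045],"twist":[0,0,0],"fingers":0.085},{"delta_pos":[0,0,-0.04],"twist":[0,0,0],"fingers":0.085},{"delta_pos":[0,0,-0.02],"twist":[0,0,0],"fingers":0.085},{"delta_pos":[0,0,0],"twist":[0,0,0],"fingers":0.085}]'
python3 - <<'E'
from h import *
s=snap('wrist','w2.png')
print(proj(s,[.4315,-.1812,.045]));go(.4315,-.1812,.195)
E
```

```text
clock: 2.08
eef_pos: [0.4306, -0.1812, 0.2457]
ee_rot: [0.804, -0.595, -0.003, -0.001]
ft_force: [0.4, 0.7, 0.2]
opening: 0.085
[262.2 235.3]
delta mm [  0.5   0.  -51.6] tcp [ 0.431  -0.1812  0.2466] F [-0.  -0.4  0.9] open 0.0851 t 2.125 jaw [ 0.804 -0.595 -0.002 -0.001]
```

View pics/w2.png

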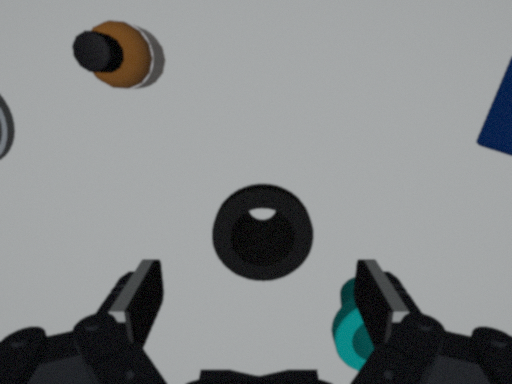

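The large sleeve is centred between the fingers at (263,232) and the turquoise decoy is clear. I am descending and gripping.

```bash
python3 -m inch '[{"delta_pos":[0,0,-0.025],"twist":[0,0,0],"fingers":0.085},{"delta_pos":[0,0,-0.02],"twist":[0,0,0],"fingers":0.085},{"delta_pos":[0,0,-0.005],"twist":[0,0,0],"fingers":0.085},{"delta_pos":[0,0,0],"twist":[0,0,0],"fingers":0.085},{"delta_pos":[0,0,0],"twist":[0,0,0],"fingers":0.05}]'
python3 -m inch '[{"delta_pos":[0,0,0],"twist":[0,0,0],"fingers":0.05},{"delta_pos":[0,0,0],"twist":[0,0,0],"fingers":0.05},{"delta_pos":[0,0,0],"twist":[0,0,0],"fingers":0.05},{"delta_pos":[0,0,0],"twist":[0,0,0],"fingers":0.05},{"delta_pos":[0,0,0],"twist":[0,0,0],"fingers":0.05}]'
```

```text
clock: 2.75
eef_pos: [0.4336, -0.1829, 0.2016]
ee_rot: [0.803, -0.595, 0.002, -0.001]
ft_force: [-0.6, 0.6, -0.2]
opening: 0.0695
clock: 3.38
eef_pos: [0.434, -0.1831, 0.203]
ee_rot: [0.803, -0.596, 0.003, -0.001]
ft_force: [0.4, 0.1, -1.5]
opening: 0.0542
```

```bash
python3 -m inch '[{"delta_pos":[0,0,0.03],"twist":[0,0,0],"fingers":0.05},{"delta_pos":[0,0,0.05],"twist":[0,0,0],"fingers":0.05},{"delta_pos":[0,0,0.05],"twist":[0,0,0],"fingers":0.05},{"delta_pos":[0.01,0.004,0.05],"twist":[0,0,0],"fingers":0.05},{"delta_pos":[0.03,0.013,0.01],"twist":[0,0,0],"fingers":0.05}]'
python3 -m inch '[{"delta_pos":[0.04,0.018,0],"twist":[0,0,0],"fingers":0.05},{"delta_pos":[0.04,0.018,0],"twist":[0,0,0],"fingers":0.05},{"delta_pos":[0.03,0.014,0],"twist":[0,0,0],"fingers":0.05},{"delta_pos":[0.015,0.006,0],"twist":[0,0,0],"fingers":0.05},{"delta_pos":[0,0,0],"twist":[0,0,0],"fingers":0.05}]'
python3 - <<'E'
from h import *
s=snap('wrist','w3.png');b=snap('top')
cv2.imwrite('pics/w3b.png',np.hstack([s['img'],cv2.resize(b['img'][120:200,230:325],(285,240*1)) if 0 else cv2.copyMakeBorder(cv2.resize(b['img'][100:220,220:316],(288,360)),0,24,0,0,0)]))
go(.609,-.105,.39)
E
```

```text
clock: 4.0
eef_pos: [0.4716, -0.1662, 0.3976]
ee_rot: [0.802, -0.597, 0.001, -0.001]
ft_force: [-0.0, 0.5, -1.7]
opening: 0.0541
clock: 4.62
eef_pos: [0.601, -0.1079, 0.3983]
ee_rot: [0.802, -0.597, 0.002, -0.001]
ft_force: [-0.5, 0.4, -0.8]
opening: 0.054
delta mm [ 8.9  3.8 -8.6] tcp [ 0.6001 -0.1088  0.3986] F [ 0.  -0.5 -1.2] open 0.0539 t 4.725 jaw [ 0.802 -0.597  0.002 -0.001]
```

View pics/w3b.png

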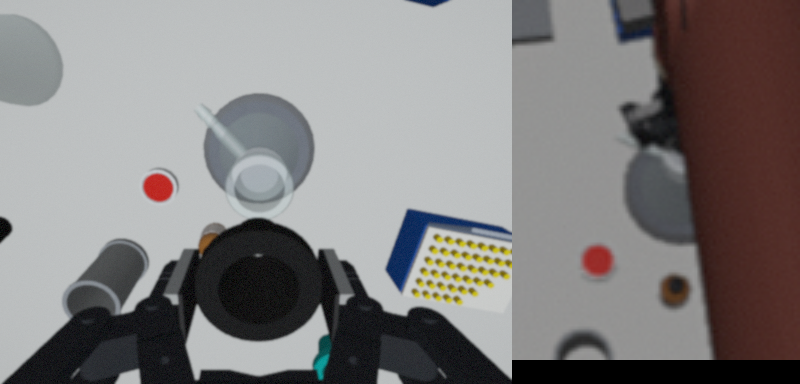

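The wrist view shows the flask rim centred at (259,184) with its bore visible, the foot centred at (259,147), and the held sleeve's collar centred at about (259,281).

Run:
```python
from h import *
s=snap('wrist')
o=ctrl.observe()['eef_pos']
for uv,z in(((259.5,184),.14),((259.3,147),.013),((259,281),o[2]-.203+.048)):print(uv,onz(s,*uv,z))
g=s['img'].max(2)
# collar extents
m=(g<50).astype('uint8');
print('rows dark at u=259',np.where(m[:,259])[0][[0,-1]]); row=m[265]; print(np.where(row)[0])
h=cv2.HoughCircles(cv2.medianBlur(s['img'][:,:,1],3),cv2.HOUGH_GRADIENT,1.2,40,param1=80,param2=25,minRadius=28,maxRadius=62)
print(h)
for u,v,r in h[0]:
    if r<45: print('rimcand',onz(s,u,v,.14),r*2/s['f']*(s['R']@onz(s,u,v,.14)+s['t'])[2])
    else: print('footcand',onz(s,u,v,.015),r*2/s['f']*(s['R']@onz(s,u,v,.015)+s['t'])[2])
go(.609,-.105,.39)
```

```text
(259.5, 184) [ 0.6135 -0.1056  0.14  ]
(259.3, 147) [ 0.6151 -0.1056  0.013 ]
(259, 281) [ 0.6032 -0.1078  0.2438]
rows dark at u=259 [219 383]
[167 168 169 170 171 172 173 174 189 190 191 192 193 194 195 196 197 198
 199 200 201 202 203 204 205 206 207 208 209 210 211 212 213 214 215 216
 217 218 219 220 221 222 223 224 225 226 227 228 229 230 231 232 233 234
 235 236 237 238 239 240 241 242 243 244 245 246 247 248 249 250 251 252
 253 254 255 256 257 258 259 260 261 262 263 264 265 266 267 268 269 270
 271 272 273 274 275 276 277 278 279 280 281 282 283 284 285 286 287 288
 289 290 291 292 293 294 295 296 297 298 299 300 301 302 303 304 305 306
 307 308 309 310 311 312 313 314 315 316 317 318 319 320 321 322 323 324
 325 326 327 328 343 344 345 346 347 348 349]
[[[257.40002   147.         54.520004 ]
  [258.6       280.2        61.24     ]
  [257.40002   187.8        34.24     ]
  [  6.6000004  67.8        53.68     ]
  [ 87.        312.6        33.88     ]
  [418.2       346.2        39.64     ]
  [481.80002   285.         49.36     ]
  [441.00003   267.         29.44     ]
  [120.600006  275.40002    32.08     ]]]
footcand [ 0.6149 -0.1036  0.015 ] 0.11442041181311702
footcand [ 0.4604 -0.1511  0.015 ] 0.1472541299383561
rimcand [ 0.6104 -0.105   0.14  ] 0.04820895814474287
footcand [0.6198 0.1527 0.015 ] 0.10455431035615285
rimcand [ 0.4706 -0.0039  0.14  ] 0.05437231657811102
rimcand [ 0.5154 -0.2736  0.14  ] 0.06633020929982465
footcand [ 0.5308 -0.4121  0.015 ] 0.11954340949275066
rimcand [ 0.5895 -0.2578  0.14  ] 0.045057745080938884
rimcand [ 0.5124 -0.0242  0.14  ] 0.04941857885002452
delta mm [ 9.1  4.1 -8.8] tcp [ 0.5999 -0.1091  0.3988] F [-1.4  0.5 -1.4] open 0.0542 t 4.775 jaw [ 0.802 -0.598  0.002 -0.001]
```

```bash
python3 -m inch '[{"delta_pos":[0.006,0.002,-0.01],"twist":[0,0,0],"fingers":0.05},{"delta_pos":[0.003,0.001,-0.02],"twist":[0,0,0],"fingers":0.05},{"delta_pos":[0,0,-0.015],"twist":[0,0,0],"fingers":0.05},{"delta_pos":[0,0,-0.002],"twist":[0,0,0],"fingers":0.05},{"delta_pos":[0,0,0],"twist":[0,0,0],"fingers":0.05}]'
python3 - <<'E'
from h import *
w=snap('wrist');a=snap('scene')
go(.611,-.105,.322)
c=proj(a,[.611,-.105,.15]).astype(int);print(c)
i=a['img'][c[1]-45:c[1]+45,c[0]-40:c[0]+40]
cv2.imwrite('pics/w4.png',np.hstack([w['img'][70:384,130:390],cv2.resize(i,(279,314),interpolation=cv2.INTER_CUBIC)]))
E
```

```text
clock: 5.4
eef_pos: [0.6076, -0.1076, 0.3477]
ee_rot: [0.801, -0.599, 0.002, 0.0]
ft_force: [-0.6, 0.5, 0.2]
opening: 0.0542
delta mm [  3.3   2.5 -26.2] tcp [ 0.6077 -0.1075  0.3482] F [ 0.4  0.2 -1.6] open 0.0542 t 5.5 jaw [ 0.801 -0.599  0.002  0.   ]
[210 179]
```

View pics/w4.png

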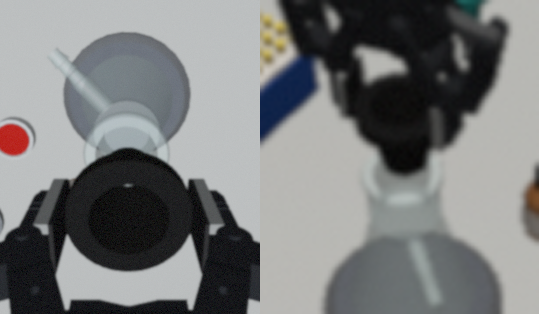

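The rim is centred at about (126,140) in the left view. The sleeve's narrow end sits just above the bore, within about 2 mm, in the right view at (404,170). I am making a small correction and lowering.

```bash
python3 -m inch '[{"delta_pos":[0.002,0.0005,-0.002],"twist":[0,0,0],"fingers":0.05},{"delta_pos":[0,0,-0.005],"twist":[0,0,0],"fingers":0.05},{"delta_pos":[0,0,-0.005],"twist":[0,0,0],"fingers":0.05},{"delta_pos":[0,0,-0.004],"twist":[0,0,0],"fingers":0.05},{"delta_pos":[0,0,-0.001],"twist":[0,0,0],"fingers":0.05}]'
python3 - <<'E'
from h import *
go(.611,-.105,.322)
E
```

```text
clock: 6.12
eef_pos: [0.611, -0.1061, 0.3321]
ee_rot: [0.801, -0.598, 0.004, -0.002]
ft_force: [0.9, 1.8, 0.3]
opening: 0.0544
delta mm [ -0.    1.1 -10.1] tcp [ 0.611  -0.1061  0.3321] F [0.9 1.8 0.3] open 0.0544 t 6.125 jaw [ 0.801 -0.598  0.004 -0.002]
```

```bash
python3 -m inch '[{"delta_pos":[-0.0005,0,-0.002],"twist":[0,0,0],"fingers":0.05},{"delta_pos":[0,0,-0.002],"twist":[0,0,0],"fingers":0.05},{"delta_pos":[0,0,-0.001],"twist":[0,0,0],"fingers":0.05},{"delta_pos":[0,0,-0.001],"twist":[0,0,0],"fingers":0.05},{"delta_pos":[0,0,0],"twist":[0,0,0],"fingers":0.05}]'
python3 - <<'E'
from h import *
for _ in range(3): s=snap('wrist'); go(.611,-.105,.322)
E
```

```text
clock: 6.75
eef_pos: [0.6111, -0.1055, 0.3265]
ee_rot: [0.802, -0.598, 0.005, -0.003]
ft_force: [2.6, 1.9, 0.1]
opening: 0.0541
delta mm [-0.1  0.5 -4.5] tcp [ 0.6111 -0.1055  0.3265] F [3.3 1.5 0.2] open 0.0542 t 6.8 jaw [ 0.801 -0.598  0.005 -0.003]
delta mm [-0.1  0.5 -4.6] tcp [ 0.6111 -0.1055  0.3266] F [2.1 2.  0.8] open 0.0541 t 6.85 jaw [ 0.801 -0.598  0.005 -0.003]
delta mm [-0.1  0.5 -4.6] tcp [ 0.6111 -0.1055  0.3266] F [2.3 1.  1.1] open 0.0541 t 6.9 jaw [ 0.801 -0.598  0.005 -0.003]
```

```bash
python3 -m inch '[{"delta_pos":[0.0015,0.001,0],"twist":[0,0,0],"fingers":0.05},{"delta_pos":[0,0,-0.001],"twist":[0,0,0],"fingers":0.05},{"delta_pos":[0,0,-0.001],"twist":[0,0,0],"fingers":0.05},{"delta_pos":[0,0,-0.001],"twist":[0,0,0],"fingers":0.05},{"delta_pos":[0,0,0],"twist":[0,0,0],"fingers":0.05}]'
python3 - <<'E'
from h import *
for _ in range(3): s=snap('wrist'); go(.611,-.105,.322)
E
```

```text
clock: 7.52
eef_pos: [0.6122, -0.105, 0.3228]
ee_rot: [0.801, -0.598, 0.004, -0.002]
ft_force: [0.4, 1.0, -0.5]
opening: 0.0542
delta mm [-1.2 -0.  -0.8] tcp [ 0.6122 -0.105   0.3228] F [2.  0.9 0.4] open 0.0542 t 7.575 jaw [ 0.801 -0.598  0.004 -0.002]
delta mm [-1.2  0.  -0.9] tcp [ 0.6122 -0.105   0.3229] F [2.  1.1 0.2] open 0.0545 t 7.625 jaw [ 0.801 -0.598  0.004 -0.002]
delta mm [-1.2  0.  -0.8] tcp [ 0.6122 -0.105   0.3228] F [1.9 1.7 0.1] open 0.0543 t 7.675 jaw [ 0.801 -0.598  0.004 -0.002]
```

Close to seating. Lower in 1 mm steps and watch Fz (about -1 hanging).

```bash
python3 -m inch '[{"delta_pos":[0.001,0.0005,0],"twist":[0,0,0],"fingers":0.05},{"delta_pos":[0,0,-0.001],"twist":[0,0,0],"fingers":0.05},{"delta_pos":[0,0,0],"twist":[0,0,0],"fingers":0.05},{"delta_pos":[0,0,-0.001],"twist":[0,0,0],"fingers":0.05},{"delta_pos":[0,0,0],"twist":[0,0,0],"fingers":0.05}]'
python3 - <<'E'
from h import *
for _ in range(3): s=snap('wrist'); go(.611,-.105,.322)
a=snap('scene');c=proj(a,[.611,-.105,.15]).astype(int)
cv2.imwrite('pics/w5.png',np.hstack([s['img'][70:384,130:390],cv2.resize(a['img'][c[1]-45:c[1]+45,c[0]-40:c[0]+40],(279,314),interpolation=cv2.INTER_CUBIC)]))
E
```

```text
clock: 8.3
eef_pos: [0.6128, -0.1047, 0.3216]
ee_rot: [0.801, -0.598, 0.004, -0.001]
ft_force: [0.0, 1.0, 0.2]
opening: 0.0543
delta mm [-1.9 -0.3  0.4] tcp [ 0.6129 -0.1047  0.3216] F [-1.8  0.   3.2] open 0.0542 t 8.35 jaw [ 0.801 -0.598  0.004 -0.001]
delta mm [-1.9 -0.3  0.4] tcp [ 0.6129 -0.1047  0.3216] F [-1.5  1.   2.5] open 0.0542 t 8.4 jaw [ 0.801 -0.598  0.004 -0.001]
delta mm [-1.9 -0.3  0.4] tcp [ 0.6129 -0.1047  0.3216] F [-1.1  1.2  2.7] open 0.0545 t 8.45 jaw [ 0.801 -0.598  0.004 -0.001]
```

View pics/w5.png

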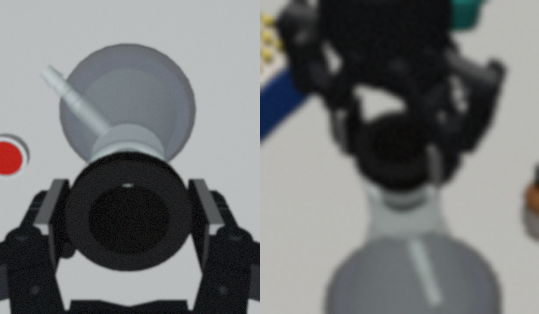

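The sleeve is seated in the neck, with its collar just above the rim, and contact shows as Fz about +3. I am releasing and retreating.

```bash
python3 -m inch '[{"delta_pos":[0,0,0],"twist":[0,0,0],"fingers":0.06},{"delta_pos":[0,0,0],"twist":[0,0,0],"fingers":0.07},{"delta_pos":[0,0,0],"twist":[0,0,0],"fingers":0.08},{"delta_pos":[0,0,0],"twist":[0,0,0],"fingers":0.085},{"delta_pos":[0,0,0],"twist":[0,0,0],"fingers":0.085}]'
python3 -m inch '[{"delta_pos":[0,0,0.01],"twist":[0,0,0],"fingers":0.085},{"delta_pos":[0,0,0.03],"twist":[0,0,0],"fingers":0.085},{"delta_pos":[0,0,0.04],"twist":[0,0,0],"fingers":0.085},{"delta_pos":[0,0,0.03],"twist":[0,0,0],"fingers":0.085},{"delta_pos":[-0.02,0.0,0],"twist":[0,0,0],"fingers":0.085}]'
python3 - <<'E'
from h import *
s=snap('wrist','w6.png'); go(.435,.158,.39)
print(proj(s,[.613,-.1045,.167]))
blob(s,proj(s,[.613,-.1045,.167]),.161,r=75)
E
```

```text
clock: 9.12
eef_pos: [0.6126, -0.1054, 0.3205]
ee_rot: [0.801, -0.599, 0.004, -0.001]
ft_force: [0.6, -0.2, 0.2]
opening: 0.0848
clock: 9.75
eef_pos: [0.5925, -0.1049, 0.4365]
ee_rot: [0.801, -0.598, 0.004, -0.001]
ft_force: [-0.4, -0.0, -1.5]
opening: 0.0852
delta mm [-155.3  263.   -45.9] tcp [ 0.5903 -0.105   0.4359] F [1.1 0.  0.3] open 0.085 t 9.8 jaw [ 0.801 -0.598  0.003 -0.   ]
[265.  172.7]
ell [265.2 172.2] axes mm [54.4 55.1] pos [ 0.6119 -0.1051  0.161 ]
```

View pics/w6.png

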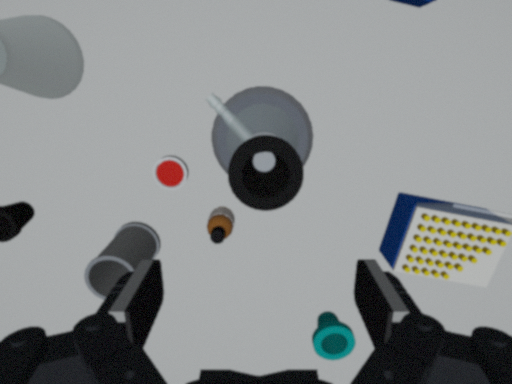

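The large sleeve sits in the neck with its collar at (265,172), measured at (0.612,-0.105), and the through-hole is visible and concentric. Next is the small sleeve.

```bash
python3 -m inch '[{"delta_pos":[-0.026,0.044,0],"twist":[0,0,0],"fingers":0.085},{"delta_pos":[-0.026,0.044,0],"twist":[0,0,0],"fingers":0.085},{"delta_pos":[-0.026,0.044,-0.01],"twist":[0,0,0],"fingers":0.085},{"delta_pos":[-0.026,0.044,-0.01],"twist":[0,0,0],"fingers":0.085},{"delta_pos":[-0.024,0.042,-0.01],"twist":[0,0,0],"fingers":0.085}]'
python3 -m inch '[{"delta_pos":[-0.016,0.022,-0.04],"twist":[0,0,0],"fingers":0.085},{"delta_pos":[-0.005,0.007,-0.04],"twist":[0,0,0],"fingers":0.085},{"delta_pos":[0,0,-0.03],"twist":[0,0,0],"fingers":0.085},{"delta_pos":[0,0,0],"twist":[0,0,0],"fingers":0.085},{"delta_pos":[0,0,0],"twist":[0,0,0],"fingers":0.085}]'
python3 - <<'E'
from h import *
s=snap('wrist','w7.png')
q=proj(s,[.435,.158,.048]);print(q)
p=blob(s,q,.042,r=60);go(p[0],p[1],.195)
E
```

```text
clock: 10.42
eef_pos: [0.4592, 0.1155, 0.408]
ee_rot: [0.799, -0.601, 0.006, -0.001]
ft_force: [-0.1, 0.8, -0.4]
opening: 0.0854
clock: 11.05
eef_pos: [0.4358, 0.1504, 0.299]
ee_rot: [0.802, -0.598, 0.008, -0.003]
ft_force: [1.2, -0.7, 0.7]
opening: 0.0849
[245.3 207.9]
ell [241.6 202.7] axes mm [40.3 41.4] pos [0.4358 0.1611 0.042 ]
delta mm [   0.    10.8 -104. ] tcp [0.4358 0.1503 0.299 ] F [-0.3  0.  -0.8] open 0.085 t 11.1 jaw [ 0.801 -0.598  0.008 -0.003]
```

```bash
cat >> h.py <<'E'
def level():
    x,y,z,w=ctrl.observe()['ee_rot']; a=np.array([2*(x*z+w*y),2*(y*z-w*x)]); print('level twist deg',np.degrees([-a[1],a[0],0]).round(2),'tip shift mm',(155*a).round(1))
E
python3 -m inch '[{"delta_pos":[0,0.006,-0.03],"twist":[0.27,0.94,0],"fingers":0.085},{"delta_pos":[0,0.004,-0.03],"twist":[0,0,0],"fingers":0.085},{"delta_pos":[0,0.0005,-0.025],"twist":[0,0,0],"fingers":0.085},{"delta_pos":[0,0,-0.005],"twist":[0,0,0],"fingers":0.085},{"delta_pos":[0,0,0],"twist":[0,0,0],"fingers":0.085}]'
python3 - <<'E'
from h import *
go(.4358,.1611,.197);level()
E
```

```text
clock: 11.72
eef_pos: [0.4402, 0.161, 0.2139]
ee_rot: [0.8, -0.6, 0.004, -0.004]
ft_force: [0.6, -0.2, 0.3]
opening: 0.0847
delta mm [ -4.4   0.1 -16.9] tcp [0.4402 0.161  0.2139] F [ 0.6 -0.2  0.3] open 0.0847 t 11.725 jaw [ 0.8   -0.6    0.004 -0.004]
level twist deg [-0.11  0.63  0.  ] tip shift mm [1.7 0.3]
```

```bash
python3 -m inch '[{"delta_pos":[-0.005,0,-0.008],"twist":[-0.1,0.6,0],"fingers":0.085},{"delta_pos":[0,0,-0.008],"twist":[0,0,0],"fingers":0.085},{"delta_pos":[0,0,-0.002],"twist":[0,0,0],"fingers":0.085},{"delta_pos":[0,0,0],"twist":[0,0,0],"fingers":0.085},{"delta_pos":[0,0,0],"twist":[0,0,0],"fingers":0.085}]'
python3 - <<'E'
from h import *
go(.4358,.1611,.197);level()
E
```

```text
clock: 12.35
eef_pos: [0.4359, 0.1611, 0.1972]
ee_rot: [0.8, -0.6, 0.001, -0.001]
ft_force: [0.4, -0.4, -0.4]
opening: 0.0851
delta mm [-0.1  0.  -0.2] tcp [0.4359 0.1611 0.1972] F [ 0.4 -0.4 -0.4] open 0.0851 t 12.35 jaw [ 0.8   -0.6    0.001 -0.001]
level twist deg [-0.01  0.21  0.  ] tip shift mm [0.6 0. ]
```

Grip the small sleeve higher so the fingertips clear the large collar below it at placing.

```bash
python3 -m inch '[{"delta_pos":[0,0,0.009],"twist":[0,0.1,0],"fingers":0.085},{"delta_pos":[0,0,0],"twist":[0,0,0],"fingers":0.035},{"delta_pos":[0,0,0],"twist":[0,0,0],"fingers":0.035},{"delta_pos":[0,0,0],"twist":[0,0,0],"fingers":0.035},{"delta_pos":[0,0,0],"twist":[0,0,0],"fingers":0.035}]'
python3 -m inch '[{"delta_pos":[0,0,0],"twist":[0,0,0],"fingers":0.035},{"delta_pos":[0,0,0],"twist":[0,0,0],"fingers":0.035},{"delta_pos":[0,0,0],"twist":[0,0,0],"fingers":0.035},{"delta_pos":[0,0,0],"twist":[0,0,0],"fingers":0.035},{"delta_pos":[0,0,0],"twist":[0,0,0],"fingers":0.035}]'
python3 - <<'E'
from h import *
go(.4358,.1611,.206);level()
E
```

```text
clock: 12.98
eef_pos: [0.4365, 0.1614, 0.2079]
ee_rot: [0.8, -0.6, 0.001, -0.001]
ft_force: [-0.5, 0.3, 1.8]
opening: 0.0397
clock: 13.6
eef_pos: [0.4365, 0.1614, 0.2079]
ee_rot: [0.8, -0.6, 0.001, -0.001]
ft_force: [-0.6, -0.3, 2.9]
opening: 0.0398
delta mm [-0.7 -0.3 -1.9] tcp [0.4365 0.1614 0.2079] F [-0.6 -0.3  2.9] open 0.0398 t 13.6 jaw [ 0.8   -0.6    0.001 -0.001]
level twist deg [-0.02  0.2   0.  ] tip shift mm [0.5 0.1]
```

```bash
python3 -m inch '[{"delta_pos":[0,0,0.03],"twist":[0,0,0],"fingers":0.035},{"delta_pos":[0,0,0.055],"twist":[0,0,0],"fingers":0.035},{"delta_pos":[0,0,0.055],"twist":[0,0,0],"fingers":0.035},{"delta_pos":[0.008,-0.012,0.05],"twist":[0,0,0],"fingers":0.035},{"delta_pos":[0.025,-0.037,0.02],"twist":[0,0,0],"fingers":0.035}]'
python3 -m inch '[{"delta_pos":[0.03,-0.045,0],"twist":[0,0,0],"fingers":0.035},{"delta_pos":[0.03,-0.045,0],"twist":[0,0,0],"fingers":0.035},{"delta_pos":[0.03,-0.045,0],"twist":[0,0,0],"fingers":0.035},{"delta_pos":[0.028,-0.042,0],"twist":[0,0,0],"fingers":0.035},{"delta_pos":[0.015,-0.02,0],"twist":[0,0,0],"fingers":0.035}]'
python3 - <<'E'
from h import *
s=snap('wrist');go(.6125,-.105,.375);level()
E
```

```text
clock: 14.22
eef_pos: [0.4665, 0.1135, 0.422]
ee_rot: [0.802, -0.597, -0.0, 0.0]
ft_force: [0.3, 0.3, -1.2]
opening: 0.0396
clock: 14.85
eef_pos: [0.6033, -0.0916, 0.4228]
ee_rot: [0.802, -0.598, 0.002, -0.0]
ft_force: [-0.2, 0.5, -0.5]
opening: 0.0397
delta mm [  8.3 -10.9 -47.3] tcp [ 0.6042 -0.0941  0.4223] F [-1.1 -2.2 -0.8] open 0.04 t 14.9 jaw [ 0.801 -0.599  0.002  0.   ]
level twist deg [0.15 0.16 0.  ] tip shift mm [ 0.4 -0.4]
```

```bash
python3 -m inch '[{"delta_pos":[0.004,-0.005,0],"twist":[0.1,0.1,0],"fingers":0.035},{"delta_pos":[0.004,-0.005,-0.015],"twist":[0,0,0],"fingers":0.035},{"delta_pos":[0,0,-0.015],"twist":[0,0,0],"fingers":0.035},{"delta_pos":[0,0,-0.01],"twist":[0,0,0],"fingers":0.035},{"delta_pos":[0,0,0],"twist":[0,0,0],"fingers":0.035}]'
python3 - <<'E'
from h import *
w=snap('wrist');a=snap('scene')
go(.6125,-.105,.348);level()
c=proj(a,[.612,-.105,.18]).astype(int);print(c)
i=a['img'][c[1]-45:c[1]+45,c[0]-40:c[0]+40]
cv2.imwrite('pics/w8.png',np.hstack([w['img'][70:384,130:390],cv2.resize(i,(279,314),interpolation=cv2.INTER_CUBIC)]))
E
```

```text
clock: 15.52
eef_pos: [0.6117, -0.1028, 0.3774]
ee_rot: [0.802, -0.598, -0.001, 0.0]
ft_force: [-0.1, -0.1, -0.2]
opening: 0.0394
delta mm [  0.5  -2.2 -30.7] tcp [ 0.612  -0.1028  0.3787] F [ 0.2 -0.1 -0.9] open 0.0401 t 15.625 jaw [ 0.802 -0.598 -0.     0.   ]
level twist deg [-0.02 -0.03  0.  ] tip shift mm [-0.1  0.1]
[209 170]
```

View pics/w8.png

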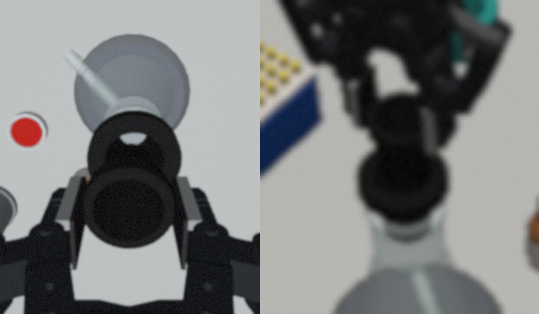

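The large collar is centred about 5 px right of the small sleeve, so it needs about 2.5 mm towards -y. I am correcting and lowering.

```bash
python3 -m inch '[{"delta_pos":[0.0008,-0.0025,0],"twist":[0,0,0],"fingers":0.035},{"delta_pos":[0,0,-0.008],"twist":[0,0,0],"fingers":0.035},{"delta_pos":[0,0,-0.008],"twist":[0,0,0],"fingers":0.035},{"delta_pos":[0,0,-0.003],"twist":[0,0,0],"fingers":0.035},{"delta_pos":[0,0,0],"twist":[0,0,0],"fingers":0.035}]'
python3 - <<'E'
from h import *
for _ in range(3): s=snap('wrist'); go(.6125,-.105,.348)
E
```

```text
clock: 16.25
eef_pos: [0.613, -0.1053, 0.3594]
ee_rot: [0.802, -0.598, 0.0, -0.0]
ft_force: [0.6, -0.3, -0.2]
opening: 0.0395
delta mm [ -0.5   0.4 -11.6] tcp [ 0.613  -0.1054  0.3596] F [ 0.6  1.1 -0.4] open 0.0396 t 16.3 jaw [ 0.802 -0.598  0.001 -0.   ]
delta mm [ -0.6   0.3 -11.8] tcp [ 0.6131 -0.1053  0.3598] F [-0.   0.5  0.2] open 0.0397 t 16.35 jaw [ 0.802 -0.598  0.001 -0.   ]
delta mm [ -0.7   0.3 -12. ] tcp [ 0.6132 -0.1053  0.36  ] F [ 0.6 -0.1 -0.4] open 0.0403 t 16.4 jaw [ 0.802 -0.598  0.001 -0.   ]
```

```bash
python3 -m inch '[{"delta_pos":[-0.0005,0,-0.003],"twist":[0,0,0],"fingers":0.035},{"delta_pos":[0,0,-0.003],"twist":[0,0,0],"fingers":0.035},{"delta_pos":[0,0,-0.002],"twist":[0,0,0],"fingers":0.035},{"delta_pos":[0,0,0],"twist":[0,0,0],"fingers":0.035},{"delta_pos":[0,0,0],"twist":[0,0,0],"fingers":0.035}]'
python3 - <<'E'
from h import *
for _ in range(3): s=snap('wrist'); go(.6125,-.105,.348)
E
```

```text
clock: 17.02
eef_pos: [0.6126, -0.1052, 0.3517]
ee_rot: [0.802, -0.598, 0.001, -0.001]
ft_force: [-0.6, -0.0, -0.7]
opening: 0.0397
delta mm [-0.1  0.2 -3.7] tcp [ 0.6126 -0.1052  0.3517] F [0.3 1.8 0.2] open 0.0397 t 17.075 jaw [ 0.802 -0.598  0.001 -0.001]
delta mm [-0.1  0.2 -3.7] tcp [ 0.6126 -0.1052  0.3517] F [ 0.   1.2 -0.1] open 0.0399 t 17.125 jaw [ 0.802 -0.598  0.001 -0.001]
delta mm [-0.1  0.2 -3.8] tcp [ 0.6126 -0.1052  0.3518] F [-0.7 -0.4 -1.3] open 0.0396 t 17.175 jaw [ 0.802 -0.598  0.001 -0.001]
```

```bash
python3 -m inch '[{"delta_pos":[0,0,-0.001],"twist":[0,0,0],"fingers":0.035},{"delta_pos":[0,0,-0.001],"twist":[0,0,0],"fingers":0.035},{"delta_pos":[0,0,-0.001],"twist":[0,0,0],"fingers":0.035},{"delta_pos":[0,0,0],"twist":[0,0,0],"fingers":0.035},{"delta_pos":[0,0,0],"twist":[0,0,0],"fingers":0.035}]'
python3 - <<'E'
from h import *
for _ in range(3): s=snap('wrist'); go(.6125,-.105,.348)
E
```

```text
clock: 17.8
eef_pos: [0.6127, -0.1048, 0.3494]
ee_rot: [0.802, -0.598, 0.001, -0.001]
ft_force: [-0.8, -0.1, 2.1]
opening: 0.04
delta mm [-0.2 -0.2 -1.3] tcp [ 0.6127 -0.1048  0.3493] F [-1.5  0.1  1.5] open 0.0397 t 17.85 jaw [ 0.802 -0.598  0.001 -0.001]
delta mm [-0.2 -0.2 -1.4] tcp [ 0.6127 -0.1048  0.3494] F [-0.8  0.7  1.7] open 0.0398 t 17.9 jaw [ 0.802 -0.598  0.001 -0.001]
delta mm [-0.2 -0.3 -1.4] tcp [ 0.6127 -0.1047  0.3494] F [-1.8  1.5  1.7] open 0.04 t 17.95 jaw [ 0.802 -0.598  0.001 -0.001]
```

```bash
python3 -m inch '[{"delta_pos":[0,0,-0.0006],"twist":[0,0,0],"fingers":0.035},{"delta_pos":[0,0,0],"twist":[0,0,0],"fingers":0.035},{"delta_pos":[0,0,0],"twist":[0,0,0],"fingers":0.035},{"delta_pos":[0,0,0],"twist":[0,0,0],"fingers":0.035},{"delta_pos":[0,0,0],"twist":[0,0,0],"fingers":0.035}]'
python3 - <<'E'
from h import *
for _ in range(3): s=snap('wrist'); go(.6125,-.105,.348)
E
```

```text
clock: 18.58
eef_pos: [0.6128, -0.1047, 0.3492]
ee_rot: [0.802, -0.598, 0.001, -0.001]
ft_force: [-0.7, 1.0, 3.1]
opening: 0.0401
delta mm [-0.3 -0.3 -1.2] tcp [ 0.6128 -0.1047  0.3492] F [-2.2  1.1  2.9] open 0.0399 t 18.625 jaw [ 0.802 -0.598  0.001 -0.001]
delta mm [-0.3 -0.3 -1.2] tcp [ 0.6128 -0.1047  0.3492] F [-1.3  0.9  1.9] open 0.0398 t 18.675 jaw [ 0.802 -0.598  0.001 -0.001]
delta mm [-0.3 -0.3 -1.2] tcp [ 0.6128 -0.1047  0.3492] F [-1.7  0.8  2.4] open 0.0399 t 18.725 jaw [ 0.802 -0.598  0.001 -0.001]
```

```bash
python3 -m inch '[{"delta_pos":[0,0,0],"twist":[0,0,0],"fingers":0.045},{"delta_pos":[0,0,0],"twist":[0,0,0],"fingers":0.055},{"delta_pos":[0,0,0],"twist":[0,0,0],"fingers":0.07},{"delta_pos":[0,0,0],"twist":[0,0,0],"fingers":0.085},{"delta_pos":[0,0,0],"twist":[0,0,0],"fingers":0.085}]'
python3 -m inch '[{"delta_pos":[0,0,0.01],"twist":[0,0,0],"fingers":0.085},{"delta_pos":[0,0,0.03],"twist":[0,0,0],"fingers":0.085},{"delta_pos":[0,0,0.04],"twist":[0,0,0],"fingers":0.085},{"delta_pos":[-0.01,0,0.02],"twist":[0,0,0],"fingers":0.085},{"delta_pos":[-0.01,0.0,0],"twist":[0,0,0],"fingers":0.085}]'
python3 - <<'E'
from h import *
s=snap('wrist'); a=snap('scene'); go(.508,.335,.42);level()
q=proj(s,[.612,-.105,.188]);print(q)
cv2.imwrite('pics/w9.png',np.hstack([cv2.resize(s['img'][70:270,160:360],(400,400)),cv2.resize(a['img'][120:220,160:260],(400,400),interpolation=cv2.INTER_CUBIC)]))
E
```

```text
clock: 19.35
eef_pos: [0.6129, -0.1053, 0.3485]
ee_rot: [0.802, -0.598, 0.001, -0.001]
ft_force: [-0.6, -0.0, -0.0]
opening: 0.0854
clock: 19.98
eef_pos: [0.5916, -0.105, 0.4525]
ee_rot: [0.802, -0.598, 0.001, -0.001]
ft_force: [-0.5, 0.2, -0.5]
opening: 0.0849
delta mm [-83.  440.2 -30.8] tcp [ 0.591  -0.1052  0.4508] F [-0.5 -0.6 -1.1] open 0.0848 t 20.075 jaw [ 0.802 -0.598  0.    -0.   ]
level twist deg [0.   0.02 0.  ] tip shift mm [ 0.1 -0. ]
[267.1 173.6]
```

View pics/w9.png

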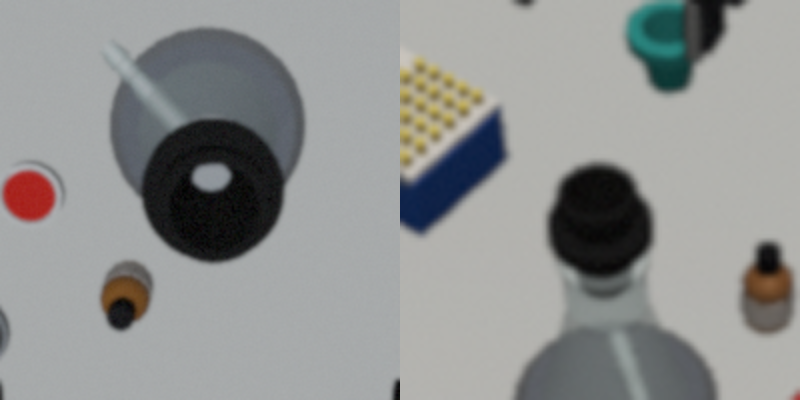

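The small sleeve is seated upright and concentric: the through-hole is visible at (212,177) in the left view, and the stack is straight in the right view at (598,220). Next is the filter base.

```bash
python3 -m inch '[{"delta_pos":[-0.009,0.048,0],"twist":[0,0,0],"fingers":0.085},{"delta_pos":[-0.009,0.048,0],"twist":[0,0,0],"fingers":0.085},{"delta_pos":[-0.009,0.048,0],"twist":[0,0,0],"fingers":0.085},{"delta_pos":[-0.009,0.048,0],"twist":[0,0,0],"fingers":0.085},{"delta_pos":[-0.009,0.048,0],"twist":[0,0,0],"fingers":0.085}]'
python3 -m inch '[{"delta_pos":[-0.009,0.048,0],"twist":[0,0,0],"fingers":0.085},{"delta_pos":[-0.009,0.048,-0.01],"twist":[0,0,0],"fingers":0.085},{"delta_pos":[-0.009,0.048,-0.03],"twist":[0,0,0],"fingers":0.085},{"delta_pos":[-0.007,0.038,-0.03],"twist":[0,0,0],"fingers":0.085},{"delta_pos":[0,0,-0.02],"twist":[0,0,0],"fingers":0.085}]'
python3 - <<'E'
from h import *
s=snap('wrist'); s=snap('wrist','w10.png'); go(.508,.335,.30);level();print(ctrl.observe()['joint_pos'].round(2))
print(proj(s,[.508,.335,.089]))
E
```

```text
clock: 20.7
eef_pos: [0.5425, 0.1348, 0.4418]
ee_rot: [0.798, -0.602, -0.004, 0.004]
ft_force: [0.6, -0.0, 0.3]
opening: 0.0853
clock: 21.32
eef_pos: [0.5029, 0.3251, 0.343]
ee_rot: [0.8, -0.6, -0.006, 0.007]
ft_force: [-0.2, -0.9, 0.2]
opening: 0.0852
delta mm [  4.   13.2 -41.9] tcp [0.504  0.3218 0.3419] F [ 0.6 -1.  -0.3] open 0.085 t 21.425 jaw [ 0.799 -0.601 -0.006  0.009]
level twist deg [ 0.4 -1.1  0. ] tip shift mm [-3.  -1.1]
[-0.05  0.37 -0.73  1.64  0.25  1.25 -2.12]
[244.  186.8]
```

View pics/w10.png

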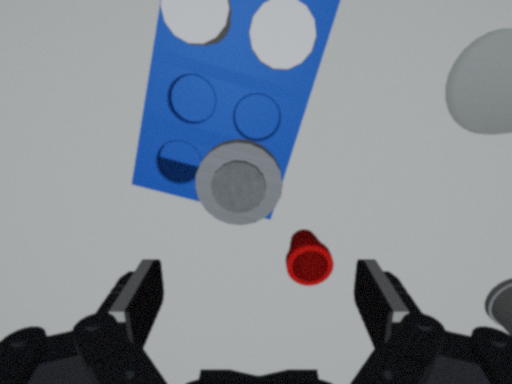

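The filter-base plate is centred at (238,182) with the support disc at (238,186), and the rack holes around it are empty. The red decoy is at (310,262), lower down and clear.

Run:
```python
from h import *
s=snap('wrist')
h=cv2.HoughCircles(cv2.medianBlur(s['img'][:,:,2],3),cv2.HOUGH_GRADIENT,1.2,2,param1=80,param2=22,minRadius=20,maxRadius=50)
for u,v,r in h[0][:12]:
    if abs(u-238)<25 and abs(v-183)<25: print(u,v,r,onz(s,u,v,.089),'mm',2000*r/s['f']*(s['R']@onz(s,u,v,.089)+s['t'])[2])
print(onz(s,238.5,182.5,.089),onz(s,238.5,186,.094)); go(.508,.335,.30);level()
```

```text
237.00002 184.20001 41.36 [0.509  0.3387 0.089 ] mm 56.493068478233496
234.6 186.6 44.0 [0.5069 0.3399 0.089 ] mm 60.248656810128544
238.20001 186.6 25.4 [0.5075 0.3375 0.089 ] mm 34.7849263736836
237.00002 177.0 46.64 [0.514 0.34  0.089] mm 63.21705155232797
237.00002 179.40001 45.2 [0.5123 0.3396 0.089 ] mm 61.4249231512302
239.40001 183.0 39.920002 [0.5103 0.3374 0.089 ] mm 54.454791097780586
241.8 184.20001 38.72 [0.5099 0.3356 0.089 ] mm 52.88760149579975
[0.5104 0.3381 0.089 ] [0.5097 0.3376 0.094 ]
delta mm [  3.1  13.6 -43.9] tcp [0.5049 0.3214 0.3439] F [ 0.4 -0.9  0.5] open 0.0847 t 21.475 jaw [ 0.798 -0.602 -0.005  0.007]
level twist deg [ 0.34 -0.96  0.  ] tip shift mm [-2.6 -0.9]
```

```bash
python3 -m inch '[{"delta_pos":[0.004,0.01,-0.02],"twist":[0.34,-0.96,0],"fingers":0.085},{"delta_pos":[0.001,0.006,-0.02],"twist":[0,0,0],"fingers":0.085},{"delta_pos":[0,0.0,-0.015],"twist":[0,0,0],"fingers":0.085},{"delta_pos":[0,0,-0.005],"twist":[0,0,0],"fingers":0.085},{"delta_pos":[0,0,0],"twist":[0,0,0],"fingers":0.085}]'
python3 - <<'E'
from h import *
s=snap('wrist');go(.510,.338,.249);level()
h=cv2.HoughCircles(cv2.medianBlur(s['img'][:,:,2],3),cv2.HOUGH_GRADIENT,1.2,2,param1=80,param2=22,minRadius=25,maxRadius=75)
q=proj(s,[.51,.338,.089]);print(q)
for u,v,r in h[0][:12]:
    if abs(u-q[0])<25 and abs(v-q[1])<25: print(u,v,r,onz(s,u,v,.089),'mm',2000*r/s['f']*(s['R']@onz(s,u,v,.089)+s['t'])[2])
E
```

```text
clock: 22.1
eef_pos: [0.512, 0.3349, 0.2836]
ee_rot: [0.797, -0.604, 0.001, -0.001]
ft_force: [-0.2, 0.5, 0.3]
opening: 0.0847
delta mm [ -2.1   3.  -34.9] tcp [0.5121 0.335  0.2839] F [-0.1 -1.3  0.3] open 0.085 t 22.15 jaw [ 0.797 -0.604  0.001 -0.001]
level twist deg [0.01 0.17 0.  ] tip shift mm [ 0.5 -0. ]
[252.7 245.3]
251.40001 241.8 54.04 [0.5118 0.3392 0.089 ] mm 57.74386079720495
249.00002 237.00002 56.440002 [0.5142 0.3412 0.089 ] mm 60.00216065723123
247.8 241.8 52.120003 [0.5113 0.3411 0.089 ] mm 55.6883922951191
250.20001 234.6 59.440002 [0.5157 0.3409 0.089 ] mm 63.03786416326176
259.80002 244.20001 45.04 [0.5116 0.3345 0.089 ] mm 48.25354239583831
257.40002 245.40001 46.48 [0.5106 0.3355 0.089 ] mm 49.85704246999517
```

```bash
python3 -m inch '[{"delta_pos":[-0.001,0.004,-0.015],"twist":[0,0.1,0],"fingers":0.085},{"delta_pos":[0,0,-0.012],"twist":[0,0,0],"fingers":0.085},{"delta_pos":[0,0,-0.005],"twist":[0,0,0],"fingers":0.085},{"delta_pos":[0,0,0],"twist":[0,0,0],"fingers":0.085},{"delta_pos":[0,0,0],"twist":[0,0,0],"fingers":0.085}]'
python3 - <<'E'
from h import *
s=snap('wrist','w11.png');go(.511,.339,.249);level()
print(proj(s,[.511,.339,.089]))
E
```

```text
clock: 22.78
eef_pos: [0.5111, 0.3393, 0.2504]
ee_rot: [0.797, -0.604, 0.001, -0.001]
ft_force: [-0.0, -0.5, 0.5]
opening: 0.0848
delta mm [-0.1 -0.3 -1.4] tcp [0.5111 0.3393 0.2504] F [ 0.9  0.4 -0.4] open 0.0849 t 22.825 jaw [ 0.797 -0.604  0.001 -0.001]
level twist deg [-0.01  0.11  0.  ] tip shift mm [0.3 0. ]
[260.4 278.5]
```

View pics/w11.png

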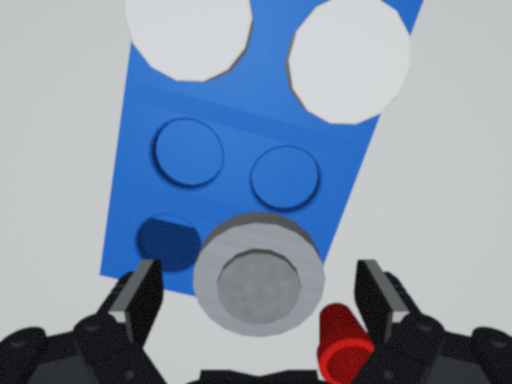

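The plate is centred between the fingers at (259,274). Closing on it.

```bash
python3 -m inch '[{"delta_pos":[0.0015,0,-0.0015],"twist":[0,0,0],"fingers":0.085},{"delta_pos":[0,0,0],"twist":[0,0,0],"fingers":0.055},{"delta_pos":[0,0,0],"twist":[0,0,0],"fingers":0.055},{"delta_pos":[0,0,0],"twist":[0,0,0],"fingers":0.055},{"delta_pos":[0,0,0],"twist":[0,0,0],"fingers":0.055}]'
python3 - <<'E'
from h import *
s=snap('wrist');go(.511,.339,.249);level()
E
```

```text
clock: 23.45
eef_pos: [0.5131, 0.3396, 0.2504]
ee_rot: [0.797, -0.604, 0.001, -0.002]
ft_force: [-0.8, 1.0, -0.7]
opening: 0.0573
delta mm [-2.  -0.6 -1.3] tcp [0.513  0.3396 0.2503] F [-0.   0.  -0.1] open 0.0571 t 23.5 jaw [ 0.797 -0.604  0.001 -0.001]
level twist deg [-0.05  0.21  0.  ] tip shift mm [0.6 0.1]
```

```bash
python3 -m inch '[{"delta_pos":[0,0,0],"twist":[0,0,0],"fingers":0.05},{"delta_pos":[0,0,0],"twist":[0,0,0],"fingers":0.05},{"delta_pos":[0,0,0.015],"twist":[0,0,0],"fingers":0.05},{"delta_pos":[0,0,0.03],"twist":[0,0,0],"fingers":0.05},{"delta_pos":[0,0,0.03],"twist":[0,0,0],"fingers":0.05}]'
python3 -m inch '[{"delta_pos":[0,0,0.04],"twist":[0,0,0],"fingers":0.05},{"delta_pos":[0,0,0.04],"twist":[0,0,0],"fingers":0.05},{"delta_pos":[0,0,0.025],"twist":[0,0,0],"fingers":0.05},{"delta_pos":[0.005,-0.025,0.01],"twist":[0,0,0],"fingers":0.05},{"delta_pos":[0.008,-0.04,0],"twist":[0,0,0],"fingers":0.05}]'
python3 - <<'E'
from h import *
s=snap('wrist','w12.png');go(.612,-.105,.435);level()
E
```

```text
clock: 24.12
eef_pos: [0.5122, 0.3389, 0.3263]
ee_rot: [0.797, -0.604, 0.0, 0.001]
ft_force: [0.3, -0.8, -1.0]
opening: 0.0572
clock: 24.75
eef_pos: [0.5223, 0.2765, 0.4531]
ee_rot: [0.799, -0.601, 0.001, -0.003]
ft_force: [0.3, 0.5, -1.9]
opening: 0.0569
delta mm [  87.2 -375.2  -17.8] tcp [0.5248 0.2702 0.4528] F [ 4.4 -3.6 -1.5] open 0.0569 t 24.8 jaw [ 0.797 -0.604  0.002 -0.002]
level twist deg [-0.03  0.31  0.  ] tip shift mm [0.8 0.1]
```

```bash
python3 -m inch '[{"delta_pos":[0.011,-0.045,0],"twist":[0,0,0],"fingers":0.05},{"delta_pos":[0.011,-0.045,0],"twist":[0,0,0],"fingers":0.05},{"delta_pos":[0.011,-0.045,0],"twist":[0,0,0],"fingers":0.05},{"delta_pos":[0.011,-0.045,0],"twist":[0,0,0],"fingers":0.05},{"delta_pos":[0.011,-0.045,0],"twist":[0,0,0],"fingers":0.05}]'
python3 -m inch '[{"delta_pos":[0.011,-0.045,0],"twist":[0,0,0],"fingers":0.05},{"delta_pos":[0.01,-0.04,0],"twist":[0,0,0],"fingers":0.05},{"delta_pos":[0.006,-0.025,0],"twist":[0,0,0],"fingers":0.05},{"delta_pos":[0.002,-0.01,0],"twist":[0,0,0],"fingers":0.05},{"delta_pos":[0,0,0],"twist":[0,0,0],"fingers":0.05}]'
python3 - <<'E'
from h import *
s=snap('wrist');go(.612,-.105,.435);level()
E
```

```text
clock: 25.42
eef_pos: [0.5781, 0.042, 0.4578]
ee_rot: [0.799, -0.601, 0.003, -0.004]
ft_force: [1.1, 0.7, -1.7]
opening: 0.0568
clock: 26.05
eef_pos: [0.6069, -0.0848, 0.461]
ee_rot: [0.798, -0.603, 0.004, -0.004]
ft_force: [-0.9, -0.1, -1.6]
opening: 0.057
delta mm [  5.1 -20.9 -26.1] tcp [ 0.6069 -0.0841  0.4611] F [-0.   0.3 -1.9] open 0.0569 t 26.1 jaw [ 0.798 -0.603  0.004 -0.004]
level twist deg [-0.11  0.64  0.  ] tip shift mm [1.7 0.3]
```

```bash
python3 -m inch '[{"delta_pos":[0.003,-0.011,-0.012],"twist":[-0.1,0.6,0],"fingers":0.05},{"delta_pos":[0.002,-0.008,-0.01],"twist":[0,0,0],"fingers":0.05},{"delta_pos":[0,-0.001,-0.003],"twist":[0,0.1,0],"fingers":0.05},{"delta_pos":[0,0,0],"twist":[0,0,0],"fingers":0.05},{"delta_pos":[0,0,0],"twist":[0,0,0],"fingers":0.05}]'
python3 - <<'E'
from h import *
w=snap('wrist');a=snap('scene')
go(.612,-.105,.428);level()
c=proj(a,[.612,-.105,.19]).astype(int);print(c)
i=a['img'][c[1]-45:c[1]+45,c[0]-45:c[0]+45]
cv2.imwrite('pics/w13.png',np.hstack([w['img'][0:384,110:410],cv2.resize(i,(384,384),interpolation=cv2.INTER_CUBIC)]))
E
```

```text
clock: 26.72
eef_pos: [0.612, -0.1019, 0.434]
ee_rot: [0.799, -0.601, -0.001, 0.0]
ft_force: [0.2, 0.0, -1.3]
opening: 0.057
delta mm [ 0.  -3.1 -6.2] tcp [ 0.612  -0.1019  0.4342] F [ 0.1  0.4 -0.7] open 0.0569 t 26.825 jaw [ 0.799 -0.601 -0.001  0.   ]
level twist deg [-0.06 -0.15  0.  ] tip shift mm [-0.4  0.2]
[209 166]
```

View pics/w13.png

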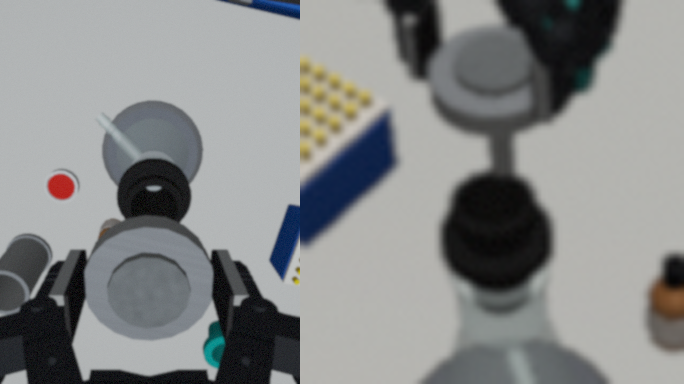

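Run:
```python
from h import *
a=snap('scene');w=snap('wrist');o=ctrl.observe()['eef_pos']
f=lambda X:((proj(a,X)-[164,121])*4.267+[300,0]).round(0)
print('small top',f([.612,-.105,.188]),'large top',f([.612,-.105,.167]),'rim',f([.612,-.105,.14]))
zb=o[2]-.1753
print('stem tip',f([o[0],o[1],zb-.05]),'plate top',f([o[0],o[1],zb+.014]),'disc top',f([o[0],o[1],zb+.019]))
print('wrist disc',proj(w,[o[0],o[1],zb+.019])-[110,0],'small top',proj(w,[.612,-.105,.188])-[110,0])
print('meas disc',onz(w,149+110,291,zb+.019),onz(a,164+(493-300)/4.267,121+60/4.267,zb+.019),'meas small',onz(w,154+110,192,.188)); go(.612,-.105,.428)
# stem & collar edges in scene rows
g=cv2.resize(a['img'][121:211,164:254],(384,384),interpolation=cv2.INTER_CUBIC).max(2)
for r in(150,165,195,240): x=np.where(g[r]<(125 if r<170 else 60))[0]; print(r,x[:1]+300,x[-1:]+300,len(x))
```

```text
small top [492. 199.] large top [495. 228.] rim [498. 265.]
stem tip [495. 172.] plate top [486.  73.] disc top [486.  65.]
wrist disc [150.7 283.7] small top [154.2 207.9]
meas disc [ 0.6082 -0.1024  0.2779] [ 0.6074 -0.1019  0.2779] meas small [ 0.6229 -0.1016  0.188 ]
delta mm [ 0.  -3.  -6.2] tcp [ 0.612  -0.102   0.4342] F [ 0.6 -0.8 -1.5] open 0.0572 t 26.925 jaw [ 0.799 -0.601 -0.001  0.   ]
150 [341] [513] 80
165 [324] [514] 97
195 [456] [531] 76
240 [444] [549] 106
```

Stack position agrees in both views at about (0.612,-0.105). Both views also put the base's disc about 4 mm behind the TCP in x, so I am correcting for that.

```bash
python3 -m inch '[{"delta_pos":[0.004,-0.003,0],"twist":[-0.05,-0.15,0],"fingers":0.05},{"delta_pos":[0,0,-0.002],"twist":[0,0,0],"fingers":0.05},{"delta_pos":[0,0,-0.002],"twist":[0,0,0],"fingers":0.05},{"delta_pos":[0,0,0],"twist":[0,0,0],"fingers":0.05},{"delta_pos":[0,0,0],"twist":[0,0,0],"fingers":0.05}]'
python3 - <<'E'
from h import *
w=snap('wrist');a=snap('scene');go(.616,-.105,.3633);level();o=ctrl.observe()['eef_pos']
zb=o[2]-.1753
f=lambda X:((proj(a,X)-[164,121])*4.267+[300,0]).round(0)
for z in(zb-.02,zb-.035,zb-.045):
    u,v=proj(a,[.612,-.105,z]); row=a['img'][int(round(v)),int(u)-9:int(u)+10].max(1).astype(int); x=np.arange(int(u)-9,int(u)+10); wt=np.clip(row.max()-row-15,0,None); print('z',round(z,3),'pred u',u,'stem u',(wt*x).sum()/wt.sum().round(1),row)
print(proj(w,[.612,-.105,zb+.019]))
cv2.imwrite('pics/w14.png',np.hstack([w['img'][100:384,110:410],cv2.resize(a['img'][115:205,160:250],(284,284),interpolation=cv2.INTER_CUBIC)]))
E
```

```text
clock: 27.55
eef_pos: [0.6163, -0.1051, 0.4301]
ee_rot: [0.799, -0.601, 0.0, -0.0]
ft_force: [-0.4, 0.1, -1.6]
opening: 0.0573
delta mm [ -0.3   0.2 -66.8] tcp [ 0.6163 -0.1052  0.4301] F [ 0.4 -0.3 -1.1] open 0.0569 t 27.65 jaw [ 0.799 -0.601  0.    -0.   ]
level twist deg [0.   0.04 0.  ] tip shift mm [ 0.1 -0. ]
z 0.235 pred u 207.7 stem u 205.9625806451613 [ 83  73  69  69  69  69  68  70  68  68  70  70  69  69  71  77  90 109
 132]
z 0.22 pred u 208.2 stem u 207.78383458646616 [179 179 179 180 176 159 120  80  68  66  70  94 139 172 180 180 180 180
 181]
z 0.21 pred u 208.5 stem u 208.42268041237114 [180 179 180 179 175 165 135  88  67  66  66  75 109 141 156 169 175 179
 180]
[256.7 292.6]
```

View pics/w14.png

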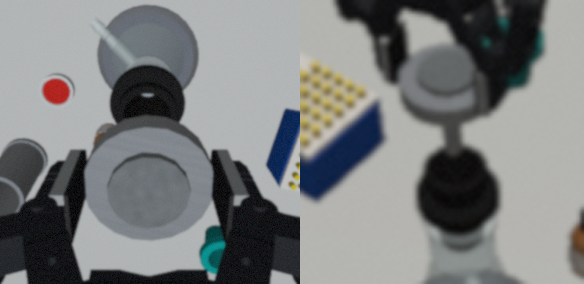

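The stem lines up with the sleeve bore axis within about 0.5 px in the scene view (stem at (452,135), collar at (457,180)). I am lowering with force checks.

```bash
python3 -m inch '[{"delta_pos":[0,0,-0.008],"twist":[0,0,0],"fingers":0.05},{"delta_pos":[0,0,-0.008],"twist":[0,0,0],"fingers":0.05},{"delta_pos":[0,0,-0.008],"twist":[0,0,0],"fingers":0.05},{"delta_pos":[0,0,-0.006],"twist":[0,0,0],"fingers":0.05},{"delta_pos":[0,0,0],"twist":[0,0,0],"fingers":0.05}]'
python3 - <<'E'
from h import *
for _ in range(3): s=snap('wrist');go(.616,-.105,.3633)
level()
E
```

```text
clock: 28.28
eef_pos: [0.616, -0.1052, 0.3972]
ee_rot: [0.799, -0.601, -0.0, 0.0]
ft_force: [-0.5, -0.2, -1.0]
opening: 0.0568
delta mm [ -0.1   0.2 -34.2] tcp [ 0.6161 -0.1052  0.3975] F [ 0.3  1.5 -1.5] open 0.0572 t 28.325 jaw [ 0.799 -0.601 -0.    -0.   ]
delta mm [ -0.2   0.1 -34.6] tcp [ 0.6162 -0.1051  0.3979] F [ 0.1 -0.2 -1.1] open 0.0568 t 28.375 jaw [ 0.799 -0.601  0.    -0.   ]
delta mm [ -0.2   0.1 -34.9] tcp [ 0.6162 -0.1051  0.3982] F [-0.1 -0.9 -1.1] open 0.0572 t 28.425 jaw [ 0.799 -0.601  0.    -0.   ]
level twist deg [0.   0.06 0.  ] tip shift mm [ 0.1 -0. ]
```

```bash
python3 -m inch '[{"delta_pos":[0,0,-0.005],"twist":[0,0,0],"fingers":0.05},{"delta_pos":[0,0,-0.005],"twist":[0,0,0],"fingers":0.05},{"delta_pos":[0,0,-0.004],"twist":[0,0,0],"fingers":0.05},{"delta_pos":[0,0,-0.002],"twist":[0,0,0],"fingers":0.05},{"delta_pos":[0,0,0],"twist":[0,0,0],"fingers":0.05}]'
python3 - <<'E'
from h import *
for _ in range(3): s=snap('wrist');go(.616,-.105,.3633)
level()
E
python3 -m inch '[{"delta_pos":[0,0,-0.003],"twist":[0,0,0],"fingers":0.05},{"delta_pos":[0,0,-0.003],"twist":[0,0,0],"fingers":0.05},{"delta_pos":[0,0,-0.003],"twist":[0,0,0],"fingers":0.05},{"delta_pos":[0,0,-0.001],"twist":[0,0,0],"fingers":0.05},{"delta_pos":[0,0,0],"twist":[0,0,0],"fingers":0.05}]'
python3 - <<'E'
from h import *
for _ in range(3): s=snap('wrist');go(.616,-.105,.3633)
level()
E
```

```text
clock: 29.05
eef_pos: [0.6163, -0.1051, 0.3814]
ee_rot: [0.799, -0.601, 0.001, -0.0]
ft_force: [-0.4, -0.2, -2.6]
opening: 0.057
delta mm [ -0.3   0.1 -18.2] tcp [ 0.6163 -0.1051  0.3815] F [ 0.4 -0.2 -1.2] open 0.0572 t 29.1 jaw [ 0.799 -0.601  0.001 -0.   ]
delta mm [ -0.4   0.1 -18.4] tcp [ 0.6164 -0.1051  0.3817] F [-0.3 -0.2 -1.8] open 0.0568 t 29.15 jaw [ 0.799 -0.601  0.001 -0.   ]
delta mm [ -0.4   0.1 -18.5] tcp [ 0.6164 -0.1051  0.3818] F [ 1.   1.4 -1.6] open 0.0572 t 29.2 jaw [ 0.799 -0.601  0.001 -0.001]
level twist deg [0.02 0.12 0.  ] tip shift mm [ 0.3 -0. ]
clock: 29.82
eef_pos: [0.6164, -0.1051, 0.3711]
ee_rot: [0.799, -0.601, 0.001, -0.001]
ft_force: [0.1, 0.1, -1.0]
opening: 0.0568
delta mm [-0.4  0.1 -7.9] tcp [ 0.6164 -0.1051  0.3712] F [ 0.9 -0.3 -1.8] open 0.0567 t 29.875 jaw [ 0.799 -0.601  0.001 -0.001]
delta mm [-0.4  0.1 -8. ] tcp [ 0.6164 -0.1051  0.3713] F [-0.2 -0.4 -1.6] open 0.0567 t 29.925 jaw [ 0.799 -0.601  0.001 -0.001]
delta mm [-0.4  0.1 -8. ] tcp [ 0.6164 -0.1051  0.3713] F [ 1.2 -0.  -1.9] open 0.0568 t 29.975 jaw [ 0.799 -0.601  0.001 -0.001]
level twist deg [0.03 0.14 0.  ] tip shift mm [ 0.4 -0.1]
```

```bash
python3 -m inch '[{"delta_pos":[-0.0003,0,-0.002],"twist":[0,0.1,0],"fingers":0.05},{"delta_pos":[0,0,-0.002],"twist":[0,0,0],"fingers":0.05},{"delta_pos":[0,0,-0.001],"twist":[0,0,0],"fingers":0.05},{"delta_pos":[0,0,0],"twist":[0,0,0],"fingers":0.05},{"delta_pos":[0,0,0],"twist":[0,0,0],"fingers":0.05}]'
python3 - <<'E'
from h import *
for _ in range(3): s=snap('wrist');go(.616,-.105,.3633)
E
python3 -m inch '[{"delta_pos":[0,0,-0.001],"twist":[0,0,0],"fingers":0.05},{"delta_pos":[0,0,0],"twist":[0,0,0],"fingers":0.05},{"delta_pos":[0,0,0],"twist":[0,0,0],"fingers":0.05},{"delta_pos":[0,0,0],"twist":[0,0,0],"fingers":0.05},{"delta_pos":[0,0,0],"twist":[0,0,0],"fingers":0.05}]'
python3 - <<'E'
from h import *
for _ in range(3): s=snap('wrist');go(.616,-.105,.3633)
E
```

```text
clock: 30.6
eef_pos: [0.6161, -0.1051, 0.3661]
ee_rot: [0.799, -0.601, 0.0, -0.0]
ft_force: [0.3, 0.3, -2.6]
opening: 0.0571
delta mm [-0.1  0.1 -2.7] tcp [ 0.6161 -0.1051  0.366 ] F [-0.4  0.  -2.3] open 0.057 t 30.65 jaw [ 0.799 -0.601  0.    -0.   ]
delta mm [-0.1  0.1 -2.8] tcp [ 0.6161 -0.1051  0.3661] F [ 0.2  0.1 -1.9] open 0.0571 t 30.7 jaw [ 0.799 -0.601  0.    -0.   ]
delta mm [-0.1  0.1 -2.8] tcp [ 0.6161 -0.1051  0.3661] F [-0.8 -0.4 -1.6] open 0.0572 t 30.75 jaw [ 0.799 -0.601  0.    -0.   ]
clock: 31.38
eef_pos: [0.6161, -0.1051, 0.3651]
ee_rot: [0.799, -0.601, 0.001, -0.0]
ft_force: [0.2, 0.1, -1.1]
opening: 0.0574
delta mm [-0.1  0.1 -1.8] tcp [ 0.6161 -0.1051  0.3651] F [-0.9  0.2 -0.9] open 0.0568 t 31.425 jaw [ 0.799 -0.601  0.001 -0.   ]
delta mm [-0.1  0.1 -1.8] tcp [ 0.6161 -0.1051  0.3651] F [ 0.   0.4 -1.4] open 0.0567 t 31.475 jaw [ 0.799 -0.601  0.001 -0.   ]
delta mm [-0.1  0.1 -1.8] tcp [ 0.6161 -0.1051  0.3651] F [-0.1 -0.2 -1.5] open 0.057 t 31.525 jaw [ 0.799 -0.601  0.001 -0.   ]
```

```bash
for i in 1; do python3 -m inch '[{"delta_pos":[0,0,-0.0008],"twist":[0,0,0],"fingers":0.05},{"delta_pos":[0,0,0],"twist":[0,0,0],"fingers":0.05},{"delta_pos":[0,0,0],"twist":[0,0,0],"fingers":0.05},{"delta_pos":[0,0,0],"twist":[0,0,0],"fingers":0.05},{"delta_pos":[0,0,0],"twist":[0,0,0],"fingers":0.05}]' >/dev/null; done
python3 - <<'E'
from h import *
for _ in range(3): s=snap('wrist');go(.616,-.105,.3633)
E
python3 -m inch '[{"delta_pos":[0,0,-0.0008],"twist":[0,0,0],"fingers":0.05},{"delta_pos":[0,0,0],"twist":[0,0,0],"fingers":0.05},{"delta_pos":[0,0,0],"twist":[0,0,0],"fingers":0.05},{"delta_pos":[0,0,0],"twist":[0,0,0],"fingers":0.05},{"delta_pos":[0,0,0],"twist":[0,0,0],"fingers":0.05}]' >/dev/null
python3 - <<'E'
from h import *
for _ in range(3): s=snap('wrist');go(.616,-.105,.3633)
E
```

```text
delta mm [-0.1  0.2 -1.2] tcp [ 0.6161 -0.1052  0.3645] F [-0.2 -0.1 -0. ] open 0.0568 t 32.2 jaw [ 0.799 -0.601  0.001 -0.   ]
delta mm [-0.2  0.2 -1.2] tcp [ 0.6162 -0.1052  0.3645] F [ 0.5 -0.2 -0.6] open 0.0573 t 32.25 jaw [ 0.799 -0.601  0.001 -0.   ]
delta mm [-0.2  0.2 -1.2] tcp [ 0.6162 -0.1052  0.3645] F [ 0.2 -0.6 -0.6] open 0.0568 t 32.3 jaw [ 0.799 -0.601  0.001 -0.   ]
delta mm [-0.2  0.2 -0.9] tcp [ 0.6162 -0.1052  0.3642] F [ 0.  -0.1  0.2] open 0.0571 t 32.975 jaw [ 0.799 -0.601  0.001 -0.   ]
delta mm [-0.2  0.2 -0.9] tcp [ 0.6162 -0.1052  0.3642] F [-0.1  0.5  1.3] open 0.0571 t 33.025 jaw [ 0.799 -0.601  0.001 -0.   ]
delta mm [-0.2  0.2 -0.9] tcp [ 0.6162 -0.1052  0.3642] F [0.2 0.1 1.2] open 0.0573 t 33.075 jaw [ 0.799 -0.601  0.001 -0.   ]
```

Contact is made (Fz went from -1.6 to +1.2). I am releasing and moving to the cup.

```bash
python3 -m inch '[{"delta_pos":[0,0,0],"twist":[0,0,0],"fingers":0.062},{"delta_pos":[0,0,0],"twist":[0,0,0],"fingers":0.07},{"delta_pos":[0,0,0],"twist":[0,0,0],"fingers":0.08},{"delta_pos":[0,0,0],"twist":[0,0,0],"fingers":0.085},{"delta_pos":[0,0,0],"twist":[0,0,0],"fingers":0.085}]'
python3 -m inch '[{"delta_pos":[0,0,0.01],"twist":[0,0,0],"fingers":0.085},{"delta_pos":[0,0,0.03],"twist":[0,0,0],"fingers":0.085},{"delta_pos":[0,0,0.04],"twist":[0,0,0],"fingers":0.085},{"delta_pos":[-0.01,0,0.02],"twist":[0,0,0],"fingers":0.085},{"delta_pos":[-0.01,0.0,0],"twist":[0,0,0],"fingers":0.085}]'
python3 - <<'E'
from h import *
s=snap('wrist','w15.png'); a=snap('scene','a15.png'); go(.428,.010,.33);level()
f=lambda s,uv,z:onz(s,*uv,z)
for n,sc,rng in(('w',s,(20,75)),('a',a,(6,25))):
    q=proj(sc,[.612,-.105,.203]);print(n,'pred plate',q)
    h=cv2.HoughCircles(cv2.medianBlur(sc['img'][:,:,2],3),cv2.HOUGH_GRADIENT,1.2,2,param1=60,param2=18,minRadius=rng[0],maxRadius=rng[1])
    for u,v,r in (h[0] if h is not None else [])[:40]:
        if abs(u-q[0])<15 and abs(v-q[1])<15: print(u,v,r,onz(sc,u,v,.205),'mm',(2000*r/sc['f']*(sc['R']@onz(sc,u,v,.203)+sc['t'])[2]).round(1))
E
```

```text
clock: 33.7
eef_pos: [0.6164, -0.1051, 0.3641]
ee_rot: [0.799, -0.601, 0.001, -0.0]
ft_force: [0.1, -0.4, 0.8]
opening: 0.0848
clock: 34.33
eef_pos: [0.5951, -0.1047, 0.4681]
ee_rot: [0.8, -0.601, 0.001, -0.001]
ft_force: [-0.1, -0.7, -1.0]
opening: 0.0851
delta mm [-166.5  115.  -136.4] tcp [ 0.5945 -0.105   0.4664] F [ 0.5 -0.4 -0.2] open 0.0848 t 34.425 jaw [ 0.799 -0.601 -0.     0.   ]
level twist deg [ 0.02 -0.05  0.  ] tip shift mm [-0.1 -0.1]
w pred plate [265.9 177.5]
265.80002 177.0 39.68 [ 0.6129 -0.1047  0.205 ] mm 56.9
267.0 174.6 41.96 [ 0.6148 -0.105   0.205 ] mm 60.0
268.2 178.20001 39.32 [ 0.6125 -0.1065  0.205 ] mm 56.4
263.40002 174.6 43.64 [ 0.6141 -0.1025  0.205 ] mm 62.4
267.0 166.20001 36.68 [ 0.6207 -0.1032  0.205 ] mm 52.0
269.40002 174.6 43.4 [ 0.6153 -0.1066  0.205 ] mm 62.1
a pred plate [208.7 162.6]
209.40001 177.0 12.0 [ 0.6405 -0.0752  0.205 ] mm 47.5
```

```bash
python3 -m inch '[{"delta_pos":[-0.04,0.028,0],"twist":[0,0,0],"fingers":0.085},{"delta_pos":[-0.04,0.028,0],"twist":[0,0,0],"fingers":0.085},{"delta_pos":[-0.04,0.028,-0.02],"twist":[0,0,0],"fingers":0.085},{"delta_pos":[-0.03,0.02,-0.045],"twist":[0,0,0],"fingers":0.085},{"delta_pos":[-0.012,0.008,-0.045],"twist":[0,0,0],"fingers":0.085}]'
python3 -m inch '[{"delta_pos":[0,0,-0.02],"twist":[0,0,0],"fingers":0.085},{"delta_pos":[0,0,0],"twist":[0,0,0],"fingers":0.085},{"delta_pos":[0,0,0],"twist":[0,0,0],"fingers":0.085},{"delta_pos":[0,0,0],"twist":[0,0,0],"fingers":0.085},{"delta_pos":[0,0,0],"twist":[0,0,0],"fingers":0.085}]'
python3 - <<'E'
from h import *
s=snap('wrist','w16.png'); go(.428,.010,.230);level()
q=proj(s,[.428,.010,.088]);print('pred top',q)
h=cv2.HoughCircles(cv2.medianBlur(s['img'][:,:,2],3),cv2.HOUGH_GRADIENT,1.2,2,param1=60,param2=18,minRadius=25,maxRadius=75)
for u,v,r in h[0][:40]:
    if abs(u-q[0])<25 and abs(v-q[1])<25: print(u,v,r,onz(s,u,v,.088),'mm',(2000*r/s['f']*(s['R']@onz(s,u,v,.088)+s['t'])[2]).round(1))
E
```

```text
clock: 35.05
eef_pos: [0.4264, 0.0077, 0.3475]
ee_rot: [0.798, -0.602, -0.002, 0.002]
ft_force: [0.7, -0.3, -0.8]
opening: 0.085
clock: 35.67
eef_pos: [0.4233, 0.0073, 0.3232]
ee_rot: [0.798, -0.603, -0.005, 0.004]
ft_force: [0.3, 0.4, 0.5]
opening: 0.0851
delta mm [  4.7   2.6 -93.2] tcp [0.4233 0.0074 0.3232] F [ 0.2 -0.1  0.6] open 0.0853 t 35.725 jaw [ 0.798 -0.602 -0.005  0.004]
level twist deg [ 0.01 -0.7   0.  ] tip shift mm [-1.9 -0. ]
pred top [258.5 202. ]
256.2 192.6 35.440002 [0.4338 0.0132 0.088 ] mm 44.9
255.00002 186.6 47.440002 [0.4374 0.015  0.088 ] mm 59.8
255.00002 183.0 50.800003 [0.4397 0.0156 0.088 ] mm 63.8
251.40001 193.8 39.88 [0.4321 0.0159 0.088 ] mm 50.6
256.2 180.6 47.32 [0.4414 0.0154 0.088 ] mm 59.3
249.00002 192.6 38.920002 [0.4325 0.0176 0.088 ] mm 49.4
252.6 190.20001 39.52 [0.4347 0.0158 0.088 ] mm 50.0
247.8 180.6 50.559998 [0.44   0.0204 0.088 ] mm 63.3
253.8 179.40001 47.2 [0.4418 0.017  0.088 ] mm 59.0
269.40002 181.8 53.68 [0.443  0.0072 0.088 ] mm 67.3
251.40001 196.20001 37.6 [0.4306 0.0155 0.088 ] mm 47.9
261.0 178.20001 51.16 [0.4438 0.0129 0.088 ] mm 63.9
265.80002 181.8 51.88 [0.4423 0.0094 0.088 ] mm 65.0
240.6 180.6 54.760002 [0.4388 0.0247 0.088 ] mm 68.6
244.20001 180.6 51.88 [0.4394 0.0226 0.088 ] mm 65.0
263.40002 181.8 49.840004 [0.4419 0.0108 0.088 ] mm 62.5
252.6 199.8 41.920002 [0.4284 0.0141 0.088 ] mm 53.6
246.6 178.20001 53.08 [0.4413 0.0215 0.088 ] mm 66.3
250.20001 181.8 48.28 [0.4396 0.0188 0.088 ] mm 60.5
252.6 185.40001 43.0 [0.4378 0.0167 0.088 ] mm 54.1
263.40002 196.20001 35.440002 [0.4327 0.0081 0.088 ] mm 45.1
246.6 183.0 49.36 [0.4383 0.0207 0.088 ] mm 62.0
259.80002 186.6 43.96 [0.4382 0.0121 0.088 ] mm 55.4
250.20001 189.0 37.48 [0.435  0.0175 0.088 ] mm 47.3
```

Run:
```python
from h import *
s=snap('wrist'); g=cv2.GaussianBlur(s['img'],(3,3),0).max(2)
print('col u=254 v120..260 step3',g[120:260:3,254].tolist())
for v in(185,195,205): print('row',v,'u195..320 step3',g[v,195:320:3].tolist())
```

```text
col u=254 v120..260 step3 [159, 159, 143, 109, 86, 61, 60, 61, 60, 60, 72, 118, 123, 151, 159, 159, 159, 159, 159, 159, 159, 158, 131, 64, 60, 61, 60, 61, 61, 60, 60, 61, 61, 60, 60, 61, 83, 117, 133, 158, 158, 159, 158, 158, 159, 158, 159]
row 185 u195..320 step3 [158, 158, 158, 159, 159, 154, 121, 117, 81, 46, 47, 47, 50, 51, 53, 54, 69, 103, 131, 146, 150, 149, 145, 133, 105, 76, 63, 60, 60, 60, 57, 56, 80, 116, 122, 154, 159, 159, 159, 158, 159, 159]
row 195 u195..320 step3 [159, 159, 159, 159, 158, 149, 119, 113, 61, 46, 46, 48, 49, 52, 52, 56, 57, 58, 58, 59, 61, 61, 62, 63, 60, 61, 62, 61, 61, 59, 60, 58, 66, 114, 120, 145, 158, 158, 159, 159, 159, 159]
row 205 u195..320 step3 [159, 158, 159, 159, 158, 158, 136, 117, 105, 53, 49, 51, 52, 53, 54, 57, 57, 59, 60, 60, 61, 62, 60, 62, 61, 61, 63, 61, 61, 60, 57, 60, 102, 121, 135, 158, 159, 159, 159, 159, 158, 159]
```

Run:
```python
from h import *
s=snap('wrist'); p=onz(s,255.5,193.5,.088); print(p,'w mm',89/s['f']*(s['R']@p+s['t'])[2]*1000); go(p[0],p[1],.230); level()
```

```text
[0.433  0.0135 0.088 ] w mm 56.44434418659446
delta mm [  9.9   6.1 -93. ] tcp [0.4231 0.0074 0.323 ] F [ 0.3  0.3 -0.2] open 0.0851 t 35.825 jaw [ 0.798 -0.602 -0.005  0.004]
level twist deg [ 0.02 -0.73  0.  ] tip shift mm [-2. -0.]
```

```bash
python3 -m inch '[{"delta_pos":[0.005,0.003,-0.015],"twist":[0,-0.7,0],"fingers":0.085},{"delta_pos":[0.003,0.002,-0.015],"twist":[0,0,0],"fingers":0.085},{"delta_pos":[0,0,0],"twist":[0,0,0],"fingers":0.085},{"delta_pos":[0,0,0],"twist":[0,0,0],"fingers":0.085},{"delta_pos":[0,0,0],"twist":[0,0,0],"fingers":0.085}]'
python3 - <<'E'
from h import *
s=snap('wrist'); g=cv2.GaussianBlur(s['img'],(3,3),0).max(2); q=proj(s,[.431,.012,.088]); print(q); go(.431,.012,.230); level()
u,v=map(int,q)
print('col',v-90,g[v-90:v+80:3,u].tolist());print('row',u-75,g[v,u-75:u+75:3].tolist())
E
```

```text
clock: 36.45
eef_pos: [0.4317, 0.0124, 0.2929]
ee_rot: [0.798, -0.603, 0.0, 0.0]
ft_force: [-0.6, 0.5, 0.5]
opening: 0.0849
[259.7 235.5]
delta mm [ -0.7  -0.4 -63. ] tcp [0.4317 0.0124 0.293 ] F [-0.3  0.   0.9] open 0.0851 t 36.5 jaw [ 0.798 -0.603  0.     0.   ]
level twist deg [0.02 0.03 0.  ] tip shift mm [ 0.1 -0.1]
col 145 [162, 148, 103, 110, 65, 62, 62, 62, 61, 63, 61, 61, 63, 80, 120, 122, 147, 161, 161, 161, 162, 161, 157, 89, 63, 62, 63, 64, 62, 62, 60, 63, 63, 64, 64, 62, 61, 62, 63, 61, 63, 68, 117, 125, 153, 162, 162, 161, 161, 161, 161, 161, 161, 161, 161, 160, 160]
row 184 [161, 162, 162, 161, 162, 162, 162, 160, 141, 119, 116, 63, 48, 49, 50, 54, 55, 55, 58, 58, 57, 59, 62, 62, 62, 60, 65, 64, 62, 64, 62, 63, 63, 63, 61, 61, 60, 57, 64, 112, 121, 134, 161, 161, 161, 162, 161, 162, 162, 161]
```

```bash
python3 -m inch '[{"delta_pos":[0.002,0.001,-0.02],"twist":[0,0,0],"fingers":0.085},{"delta_pos":[0,0,-0.02],"twist":[0,0,0],"fingers":0.085},{"delta_pos":[0,0,-0.016],"twist":[0,0,0],"fingers":0.085},{"delta_pos":[0,0,-0.004],"twist":[0,0,0],"fingers":0.085},{"delta_pos":[0,0,0],"twist":[0,0,0],"fingers":0.085}]'
python3 - <<'E'
from h import *
go(.4335,.0135,.230); level()
E
```

```text
clock: 37.12
eef_pos: [0.4346, 0.0132, 0.2331]
ee_rot: [0.798, -0.603, 0.002, -0.001]
ft_force: [-0.3, -0.1, 0.7]
opening: 0.0849
delta mm [-1.1  0.3 -3.1] tcp [0.4346 0.0132 0.2331] F [-0.3 -0.1  0.7] open 0.0849 t 37.125 jaw [ 0.798 -0.603  0.002 -0.001]
level twist deg [0.07 0.23 0.  ] tip shift mm [ 0.6 -0.2]
```

```bash
python3 -m inch '[{"delta_pos":[-0.001,0,-0.003],"twist":[0.05,0.2,0],"fingers":0.085},{"delta_pos":[0,0,0],"twist":[0,0,0],"fingers":0.085},{"delta_pos":[0,0,0],"twist":[0,0,0],"fingers":0.07},{"delta_pos":[0,0,0],"twist":[0,0,0],"fingers":0.047},{"delta_pos":[0,0,0],"twist":[0,0,0],"fingers":0.047}]'
python3 -m inch '[{"delta_pos":[0,0,0],"twist":[0,0,0],"fingers":0.047},{"delta_pos":[0,0,0],"twist":[0,0,0],"fingers":0.047},{"delta_pos":[0,0,0],"twist":[0,0,0],"fingers":0.047},{"delta_pos":[0,0,0],"twist":[0,0,0],"fingers":0.047},{"delta_pos":[0,0,0],"twist":[0,0,0],"fingers":0.047}]'
python3 - <<'E'
from h import *
go(.4335,.0135,.230); level()
E
```

```text
clock: 37.75
eef_pos: [0.4344, 0.0133, 0.2318]
ee_rot: [0.798, -0.603, 0.002, -0.001]
ft_force: [-2.1, 0.2, 4.0]
opening: 0.0529
clock: 38.38
eef_pos: [0.4343, 0.0133, 0.2318]
ee_rot: [0.798, -0.603, 0.002, -0.001]
ft_force: [-0.6, 0.3, 1.2]
opening: 0.0531
delta mm [-0.8  0.2 -1.8] tcp [0.4343 0.0133 0.2318] F [-0.6  0.3  1.2] open 0.0531 t 38.375 jaw [ 0.798 -0.603  0.002 -0.001]
level twist deg [0.05 0.19 0.  ] tip shift mm [ 0.5 -0.1]
```

```bash
python3 -m inch '[{"delta_pos":[0,0,0.03],"twist":[0,0,0],"fingers":0.047},{"delta_pos":[0,0,0.05],"twist":[0,0,0],"fingers":0.047},{"delta_pos":[0,0,0.055],"twist":[0,0,0],"fingers":0.047},{"delta_pos":[0,0,0.055],"twist":[0,0,0],"fingers":0.047},{"delta_pos":[0.005,-0.003,0.04],"twist":[0,0,0],"fingers":0.047}]'
python3 -m inch '[{"delta_pos":[0.03,-0.02,0.02],"twist":[0,0,0],"fingers":0.047},{"delta_pos":[0.036,-0.024,0],"twist":[0,0,0],"fingers":0.047},{"delta_pos":[0.036,-0.024,0],"twist":[0,0,0],"fingers":0.047},{"delta_pos":[0.035,-0.024,0],"twist":[0,0,0],"fingers":0.047},{"delta_pos":[0.018,-0.012,0],"twist":[0,0,0],"fingers":0.047}]'
python3 - <<'E'
from h import *
s=snap('wrist');go(.613,-.105,.48); level()
E
```

```text
clock: 39.0
eef_pos: [0.4361, 0.0103, 0.4645]
ee_rot: [0.798, -0.602, -0.002, 0.002]
ft_force: [0.3, -0.6, -2.5]
opening: 0.0528
clock: 39.62
eef_pos: [0.5951, -0.0962, 0.488]
ee_rot: [0.798, -0.602, 0.001, 0.001]
ft_force: [-0.0, 0.3, -1.2]
opening: 0.053
delta mm [16.8 -7.3 -7.4] tcp [ 0.5962 -0.0977  0.4874] F [-2.  -2.4 -1.8] open 0.053 t 39.675 jaw [ 0.798 -0.603  0.001  0.001]
level twist deg [0.16 0.03 0.  ] tip shift mm [ 0.1 -0.4]
```

```bash
python3 -m inch '[{"delta_pos":[0.009,-0.004,0],"twist":[0.1,0.1,0],"fingers":0.047},{"delta_pos":[0.007,-0.003,-0.005],"twist":[0,0,0],"fingers":0.047},{"delta_pos":[0,0,-0.005],"twist":[0,0,0],"fingers":0.047},{"delta_pos":[0,0,-0.005],"twist":[0,0,0],"fingers":0.047},{"delta_pos":[0,0,0],"twist":[0,0,0],"fingers":0.047}]'
python3 - <<'E'
from h import *
w=snap('wrist');w=snap('wrist');a=snap('scene');go(.613,-.105,.4347); level();o=ctrl.observe()['eef_pos']
g=cv2.GaussianBlur(w['img'],(3,3),0).max(2); q=proj(w,[o[0],o[1],o[2]-.2318+.088]); print(q)
u,v=map(int,q)
print('col',v-110,g[v-110:min(384,v+110):3,u].tolist());print('row',u-90,g[v,u-90:u+90:3].tolist())
cv2.imwrite('pics/w17.png',np.hstack([w['img'][0:384,110:410],cv2.resize(a['img'][90:190,160:260],(384,384),interpolation=cv2.INTER_CUBIC)]))
print('plate in pic',(proj(a,[.613,-.105,.203])-[160,90])*3.84+[300,0],'wrist',proj(w,[.613,-.105,.203])-[110,0], 'cup bottom if at tcp',(proj(a,[o[0],o[1],o[2]-.2318])-[160,90])*3.84+[300,0])
E
```

```text
clock: 40.3
eef_pos: [0.6124, -0.104, 0.4702]
ee_rot: [0.798, -0.602, -0.001, 0.001]
ft_force: [-0.7, 0.7, -0.7]
opening: 0.053
delta mm [  0.4  -0.9 -36.2] tcp [ 0.6126 -0.1041  0.4709] F [ 0.1  0.1 -1.5] open 0.0527 t 40.45 jaw [ 0.798 -0.602 -0.001  0.001]
level twist deg [ 0.02 -0.14  0.  ] tip shift mm [-0.4 -0. ]
[260.8 302.2]
col 192 [71, 72, 72, 72, 72, 71, 70, 73, 72, 73, 72, 72, 72, 72, 72, 73, 80, 133, 138, 138, 117, 74, 73, 72, 74, 73, 73, 73, 72, 72, 73, 72, 72, 72, 72, 72, 71, 72, 71, 71, 71, 71, 71, 73, 72, 72, 72, 72, 71, 71, 71, 72, 72, 72, 118, 136, 141, 173, 177, 177, 177, 126, 27, 14]
row 170 [23, 71, 139, 122, 55, 28, 13, 66, 132, 128, 66, 54, 57, 56, 57, 58, 60, 59, 64, 62, 65, 66, 66, 67, 67, 68, 71, 71, 73, 72, 71, 73, 74, 73, 73, 74, 72, 73, 72, 73, 72, 71, 71, 70, 70, 71, 68, 64, 66, 76, 130, 133, 52, 15, 27, 59, 127, 135, 62, 22]
plate in pic [485.856 279.552] wrist [151.  195.6] cup bottom if at tcp [483.168 231.552]
```

View pics/w17.png

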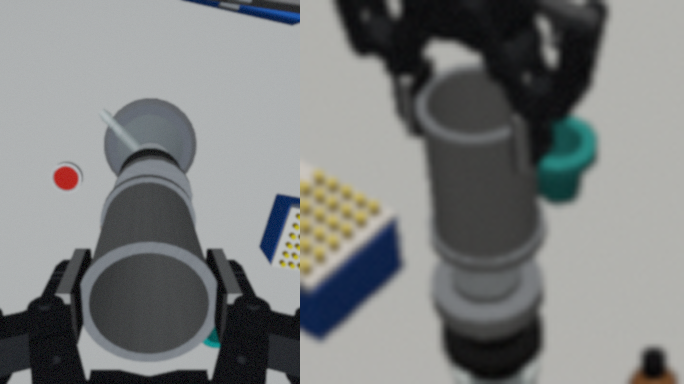

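The cup is directly over the base. In the right view the flange is centred at x 488 and the plate at x 488; in the left view both are at about x 148. I am lowering straight down.

```bash
python3 -m inch '[{"delta_pos":[0.0003,-0.0005,-0.008],"twist":[0,-0.05,0],"fingers":0.047},{"delta_pos":[0,0,-0.008],"twist":[0,0,0],"fingers":0.047},{"delta_pos":[0,0,-0.007],"twist":[0,0,0],"fingers":0.047},{"delta_pos":[0,0,-0.003],"twist":[0,0,0],"fingers":0.047},{"delta_pos":[0,0,0],"twist":[0,0,0],"fingers":0.047}]'
python3 - <<'E'
from h import *
for _ in range(2): s=snap('wrist');go(.613,-.105,.4347)
level()
E
python3 -m inch '[{"delta_pos":[0,0,-0.002],"twist":[0,0,0],"fingers":0.047},{"delta_pos":[0,0,-0.002],"twist":[0,0,0],"fingers":0.047},{"delta_pos":[0,0,-0.002],"twist":[0,0,0],"fingers":0.047},{"delta_pos":[0,0,0],"twist":[0,0,0],"fingers":0.047},{"delta_pos":[0,0,0],"twist":[0,0,0],"fingers":0.047}]'
python3 - <<'E'
from h import *
for _ in range(3): s=snap('wrist');go(.613,-.105,.4347)
level()
E
```

```text
clock: 41.08
eef_pos: [0.6127, -0.1046, 0.4429]
ee_rot: [0.798, -0.602, -0.001, 0.001]
ft_force: [-0.4, -0.5, -1.3]
opening: 0.053
delta mm [ 0.2 -0.4 -8.4] tcp [ 0.6128 -0.1046  0.4431] F [-0.2 -0.3 -0.8] open 0.0526 t 41.125 jaw [ 0.798 -0.602 -0.     0.001]
delta mm [ 0.2 -0.4 -8.7] tcp [ 0.6128 -0.1046  0.4434] F [-0.6  0.5 -0.5] open 0.053 t 41.175 jaw [ 0.798 -0.602 -0.     0.001]
level twist deg [ 0.03 -0.07  0.  ] tip shift mm [-0.2 -0.1]
clock: 41.8
eef_pos: [0.6129, -0.1046, 0.4375]
ee_rot: [0.798, -0.602, 0.0, 0.0]
ft_force: [-0.2, -0.1, -1.1]
opening: 0.0526
delta mm [ 0.1 -0.4 -2.8] tcp [ 0.6129 -0.1046  0.4375] F [-0.4 -0.2 -2. ] open 0.053 t 41.85 jaw [ 0.798 -0.602  0.     0.   ]
delta mm [ 0.1 -0.4 -2.8] tcp [ 0.6129 -0.1046  0.4375] F [ 0.1  0.7 -1. ] open 0.0534 t 41.9 jaw [ 0.798 -0.602  0.     0.   ]
delta mm [ 0.1 -0.4 -2.8] tcp [ 0.6129 -0.1046  0.4375] F [ 0.9 -0.1 -1.7] open 0.0532 t 41.95 jaw [ 0.798 -0.602  0.     0.   ]
level twist deg [ 0.04 -0.01  0.  ] tip shift mm [-0.  -0.1]
```

```bash
python3 -m inch '[{"delta_pos":[0,0,-0.001],"twist":[0,0,0],"fingers":0.047},{"delta_pos":[0,0,-0.0008],"twist":[0,0,0],"fingers":0.047},{"delta_pos":[0,0,0],"twist":[0,0,0],"fingers":0.047},{"delta_pos":[0,0,0],"twist":[0,0,0],"fingers":0.047},{"delta_pos":[0,0,0],"twist":[0,0,0],"fingers":0.047}]'
python3 - <<'E'
from h import *
for _ in range(3): s=snap('wrist');go(.613,-.105,.4347)
E
python3 -m inch '[{"delta_pos":[0,0,-0.0008],"twist":[0,0,0],"fingers":0.047},{"delta_pos":[0,0,0],"twist":[0,0,0],"fingers":0.047},{"delta_pos":[0,0,0],"twist":[0,0,0],"fingers":0.047},{"delta_pos":[0,0,0],"twist":[0,0,0],"fingers":0.047},{"delta_pos":[0,0,0],"twist":[0,0,0],"fingers":0.047}]'
python3 - <<'E'
from h import *
for _ in range(3): s=snap('wrist');go(.613,-.105,.4347)
E
```

```text
clock: 42.58
eef_pos: [0.6129, -0.1046, 0.4356]
ee_rot: [0.798, -0.602, 0.0, 0.0]
ft_force: [-0.1, 0.1, -1.7]
opening: 0.0527
delta mm [ 0.1 -0.4 -0.9] tcp [ 0.6129 -0.1046  0.4356] F [0.5 0.1 0. ] open 0.0527 t 42.625 jaw [ 0.798 -0.602  0.     0.   ]
delta mm [ 0.1 -0.4 -0.9] tcp [ 0.6129 -0.1046  0.4356] F [-0.3 -0.1 -1.6] open 0.0526 t 42.675 jaw [ 0.798 -0.602  0.     0.   ]
delta mm [ 0.1 -0.4 -0.9] tcp [ 0.6129 -0.1046  0.4356] F [ 0.1 -0.3 -1.7] open 0.0526 t 42.725 jaw [ 0.798 -0.602  0.     0.   ]
clock: 43.35
eef_pos: [0.6129, -0.1046, 0.4349]
ee_rot: [0.798, -0.602, 0.0, 0.0]
ft_force: [-0.8, 0.6, -0.3]
opening: 0.0526
delta mm [ 0.1 -0.4 -0.2] tcp [ 0.6129 -0.1046  0.4349] F [ 0.1  0.  -0.9] open 0.0526 t 43.4 jaw [ 0.798 -0.602  0.     0.   ]
delta mm [ 0.1 -0.4 -0.2] tcp [ 0.6129 -0.1046  0.4349] F [ 0.3  0.7 -1.9] open 0.0527 t 43.45 jaw [ 0.798 -0.602  0.     0.   ]
delta mm [ 0.1 -0.4 -0.2] tcp [ 0.6129 -0.1046  0.4349] F [-0.2 -0.3 -0.3] open 0.0532 t 43.5 jaw [ 0.798 -0.602  0.     0.   ]
```

```bash
python3 -m inch '[{"delta_pos":[0,0,-0.0008],"twist":[0,0,0],"fingers":0.047},{"delta_pos":[0,0,0],"twist":[0,0,0],"fingers":0.047},{"delta_pos":[0,0,0],"twist":[0,0,0],"fingers":0.047},{"delta_pos":[0,0,0],"twist":[0,0,0],"fingers":0.047},{"delta_pos":[0,0,0],"twist":[0,0,0],"fingers":0.047}]'
python3 - <<'E'
from h import *
for _ in range(4): s=snap('wrist');go(.613,-.105,.4347)
E
```

```text
clock: 44.12
eef_pos: [0.6129, -0.1047, 0.4345]
ee_rot: [0.798, -0.602, 0.001, 0.0]
ft_force: [-0.4, -0.1, -0.9]
opening: 0.0529
delta mm [ 0.1 -0.3  0.2] tcp [ 0.6129 -0.1047  0.4345] F [ 0.8 -0.4 -0.4] open 0.053 t 44.175 jaw [ 0.798 -0.602  0.001  0.   ]
delta mm [ 0.1 -0.3  0.2] tcp [ 0.6129 -0.1047  0.4345] F [-0.4  0.2  0.3] open 0.0528 t 44.225 jaw [ 0.798 -0.602  0.001  0.   ]
delta mm [ 0.1 -0.3  0.2] tcp [ 0.6129 -0.1047  0.4345] F [-0.2  0.2 -0.3] open 0.0529 t 44.275 jaw [ 0.798 -0.602  0.001  0.   ]
delta mm [ 0.1 -0.3  0.2] tcp [ 0.6129 -0.1047  0.4345] F [-0.1 -0.  -0.7] open 0.0527 t 44.325 jaw [ 0.798 -0.602  0.001  0.   ]
```

```bash
python3 -m inch '[{"delta_pos":[0,0,-0.0006],"twist":[0,0,0],"fingers":0.047},{"delta_pos":[0,0,0],"twist":[0,0,0],"fingers":0.047},{"delta_pos":[0,0,0],"twist":[0,0,0],"fingers":0.047},{"delta_pos":[0,0,0],"twist":[0,0,0],"fingers":0.047},{"delta_pos":[0,0,0],"twist":[0,0,0],"fingers":0.047}]'
python3 - <<'E'
from h import *
for _ in range(4): s=snap('wrist');go(.613,-.105,.4347)
E
```

```text
clock: 44.95
eef_pos: [0.613, -0.1047, 0.4344]
ee_rot: [0.798, -0.602, 0.001, 0.0]
ft_force: [-0.1, -0.6, 1.8]
opening: 0.0527
delta mm [ 0.  -0.3  0.2] tcp [ 0.613  -0.1047  0.4345] F [-0.7 -0.   1.5] open 0.053 t 45.0 jaw [ 0.798 -0.602  0.001  0.   ]
delta mm [ 0.  -0.3  0.3] tcp [ 0.613  -0.1047  0.4344] F [-0.5 -0.6  1.5] open 0.0531 t 45.05 jaw [ 0.798 -0.602  0.001  0.   ]
delta mm [ 0.  -0.3  0.3] tcp [ 0.613  -0.1047  0.4344] F [-0.2 -0.6  1.4] open 0.0525 t 45.1 jaw [ 0.798 -0.602  0.001  0.   ]
delta mm [ 0.  -0.3  0.3] tcp [ 0.613  -0.1047  0.4344] F [-0.2 -0.   1.5] open 0.0525 t 45.15 jaw [ 0.798 -0.602  0.001  0.   ]
```

Contact (Fz about +1.5). Release and retreat, then check numerically, since no picture views remain.

```bash
python3 -m inch '[{"delta_pos":[0,0,0],"twist":[0,0,0],"fingers":0.058},{"delta_pos":[0,0,0],"twist":[0,0,0],"fingers":0.068},{"delta_pos":[0,0,0],"twist":[0,0,0],"fingers":0.08},{"delta_pos":[0,0,0],"twist":[0,0,0],"fingers":0.085},{"delta_pos":[0,0,0],"twist":[0,0,0],"fingers":0.085}]'
python3 -m inch '[{"delta_pos":[0,0,0.01],"twist":[0,0,0],"fingers":0.085},{"delta_pos":[0,0,0.03],"twist":[0,0,0],"fingers":0.085},{"delta_pos":[0,0,0.04],"twist":[0,0,0],"fingers":0.085},{"delta_pos":[0,0,0.02],"twist":[0,0,0],"fingers":0.085},{"delta_pos":[-0.01,0.0,0],"twist":[0,0,0],"fingers":0.085}]'
python3 -m inch '[{"delta_pos":[-0.03,0,0],"twist":[0,0,0],"fingers":0.085},{"delta_pos":[-0.04,0,0],"twist":[0,0,0],"fingers":0.085},{"delta_pos":[-0.03,0,0],"twist":[0,0,0],"fingers":0.085},{"delta_pos":[0,0,0],"twist":[0,0,0],"fingers":0.085},{"delta_pos":[0,0,0],"twist":[0,0,0],"fingers":0.085}]'
python3 - <<'E'
from h import *
import pickle
a0,b0=pickle.load(open('s0.pkl','rb'))
w=snap('wrist');a=snap('scene','aend.png');go(.613,-.105)
# edges of stack in scene per height vs predicted axis
g=cv2.GaussianBlur(a['img'],(3,3),0).astype(int)
for z,d,n in((.285,54,'cup top'),(.26,54,'cup'),(.23,54,'cup'),(.2065,60,'flange'),(.1965,60,'plate'),(.182,42,'small'),(.161,56,'large')):
    u,v=proj(a,[.613,-.105,z]); D=(a['R']@np.array([.613,-.105,z])+a['t'])[2]; h=d/2000*a['f']/D
    row=g[int(round(v)),int(u-30):int(u+31)].max(1); ref=np.median(row); 
    m=np.where(row<150)[0]+int(u-30); m=m[abs(m-u)<h+4]
    print(n,'axis u',u,'seen',m[0],m[-1],'centre',(m[0]+m[-1])/2,'width mm',round((m[-1]-m[0]+1)/a['f']*D*1000,1),'expect',d)
# unmoved items: difference at conical flask, dish, bottle
for n,X in(('conical',[.627,.146,.07]),('dish',[.541,-.013,.01]),('bottle',[.497,-.086,.03])):
    u,v=map(int,proj(a,X)); s=np.abs(a['img'][v-14:v+14,u-12:u+12].astype(int)-a0['img'][v-14:v+14,u-12:u+12]).mean(); print(n,'mean diff',round(s,1))
E
```

```text
clock: 45.78
eef_pos: [0.613, -0.1045, 0.434]
ee_rot: [0.798, -0.602, 0.001, 0.0]
ft_force: [0.3, 0.2, -0.9]
opening: 0.0851
clock: 46.4
eef_pos: [0.6024, -0.1043, 0.5391]
ee_rot: [0.798, -0.602, 0.001, -0.0]
ft_force: [0.6, 0.2, -0.9]
opening: 0.0853
clock: 47.02
eef_pos: [0.4968, -0.1042, 0.5355]
ee_rot: [0.798, -0.603, -0.0, 0.001]
ft_force: [-0.0, -0.1, -0.2]
opening: 0.085
delta mm [115.7  -0.9   0. ] tcp [ 0.4973 -0.1041  0.5355] F [-0.3 -0.7 -0.1] open 0.0849 t 47.125 jaw [ 0.798 -0.603 -0.001  0.   ]
cup top axis u 205.8 seen 191 224 centre 207.5 width mm 64.6 expect 54
cup axis u 206.6 seen 192 224 centre 208.0 width mm 64.0 expect 54
cup axis u 207.5 seen 194 222 centre 208.0 width mm 57.6 expect 54
flange axis u 208.3 seen 194 224 centre 209.0 width mm 62.7 expect 60
plate axis u 208.5 seen 193 223 centre 208.0 width mm 63.2 expect 60
small axis u 209.0 seen 195 223 centre 209.0 width mm 59.8 expect 42
large axis u 209.6 seen 196 223 centre 209.5 width mm 58.6 expect 56
conical mean diff 0.5
dish mean diff 0.5
bottle mean diff 0.6
```

```bash
python3 -c "
from plant import ctrl
print(ctrl.sign_off())"
```

```text
the job is handed in; nothing more can be done
None
```

The vacuum filter is set up on the side-arm flask, and I handed the job in at about 47 s of the 106 s allowed. The large black sleeve went in first, then the small black sleeve, the filter base and the funnel cup. Each part was lowered until the wrist force showed light contact (about 1–3 N) and then released. The gripper is open and clear of the stack.

**Last checks:**
- **Cup:** In the last scene image, its left edge matched an upright cup within about 1 px. Its full-width measurement near the top disagreed, reading about 64 mm instead of 54 mm, which I put down to dark objects behind it.
- **Rest of the stack:** The sleeves, plate and flange were centred within about 1 px of the flask axis. The small sleeve's width also read too wide in that check (60 mm instead of 42 mm), because the dark parts around it merged with it.
- **Other items:** The conical flask, culture dish and stain bottle looked unchanged from the start (mean image difference 0.6 or less).

**Not checked:** I had used all 16 picture views, so I did not look at the finished stack after the final release; those last checks are from numbers only. The small sleeve and base settled about 1 mm higher than nominal.

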